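# Fetch the pump cover from behind the parts

### The job

Clear the filter, the sleeve and the tin out of the parts pan by standing all three upright on the shallow tray, then fetch the heavy cast cover from behind them: rest one of its edges on the rubber pad first, pivot it down flat, and leave it centred on the pad, its long sides along the pad's long sides, rib up. Only then stand each of the three back upright on the very spot in the pan where it stood at the start. Knock none of them over, and leave the parts bowl and the wrench alone.

Things in the scene. Friction and masses are not known exactly. Their poses are not given: they have to be found in the camera images.
- cover: Heavy cast-iron cover, dark grey, lying flat in the pan behind (farther from the robot than) the three upright parts. Plate 70 mm (its x) by 150 mm (its y) by 10 mm thick (z), with an upright rib in the middle of its top to hold it by: rib 14 mm thick (x), 60 mm long (y), rising 30 mm above the plate (top 40 mm above the underside). Four light, flush bolt faces mark the corners. Origin: centre of the underside, z up. 0.56 to 0.84 kg.
- filter: Screw-on oil filter, a plain white painted round can with a domed top, 88 mm high; 60 mm diameter at the foot, 58 mm from 8 to 74 mm height, then tapering. Stands upright in the pan in front of the cover. Origin: centre of its underside, z up. About 0.3 kg.
- sleeve: Engine cylinder sleeve: a bare steel tube open at both ends, 56 mm outside and 46 mm inside diameter, 95 mm high. Stands upright in the pan in front of the cover. Origin: centre of its lower end, z up. About 0.4 kg.
- tin: Rectangular light-grey tin, 40 mm (its x) by 60 mm (its y), body 92 mm high, with a black round cap of 24 mm diameter and 14 mm height on top, 12 mm off centre towards +y. Stands upright in the pan in front of the cover. Origin: centre of its underside, z up. About 0.3 kg.
- pan: Parts pan, fixed: a bare aluminium sheet pan 190 mm (its x) by 290 mm (its y), with a low rim 10 mm high and 4 mm thick; its inner floor is 4 mm above the table. The three upright parts stand in a row along its y, about 92 mm apart, in any order, on its side nearer to the robot. Origin: centre of its underside, on the table.
- tray: Side tray, fixed, empty at the start: shallow teal plastic tray 280 mm (its x) by 140 mm (its y), rim 12 mm high and 4 mm thick, inner floor 4 mm above the table. On either side of the pan. Origin: centre of its underside.
- pad: Black rubber pad, fixed, 100 mm (its x) by 180 mm (its y), 12 mm thick, flat top, on the other side of the pan from the tray. Origin: centre of its underside, on the table; its top is 12 mm above.
- cup: Bystander: small empty grey parts bowl, 76 mm across its rim and 50 mm high, standing beyond the pan. Origin: centre of its underside.
- wrench: Bystander: steel wrench lying on the table beyond the pan. Origin: centre of its underside.

How it is judged:
By the outcome, as a careful person would: the job done as asked, in the order asked, and still so for the second after the job is handed in, with the robot touching nothing.
It also fails if it takes over 144 s, if anything falls off the work surface, if the arm or the gripper's body presses on something with over 40 N, if the wrist force passes 120 N, or if a joint passes its speed limit or range.

### The arm

A 6-joint arm with a two-finger parallel gripper is mounted at the origin on the work surface. World frame = base frame: x ahead of the robot, y to its left, z up, the work surface at z = 0. Lengths are in m, angles in rad, forces in N, time in s.
With the tool pointing down it reaches from about 0.3 to 0.75 m from the base axis. Payload 8.5 kg.
Tool frame: the origin (TCP) lies at the very end of the fingers, on their centre line; the grasp point (between the pads) lies 19 mm behind it (grip_point_offset is the distance from the TCP to the grasp point, in m); x points along the fingers, y is the direction in which the jaws open and shut, and the axes are right-handed (so a half turn about x gives the same grasp; the last joint's range is limited). The gripper opens to 85 mm and grips with 20 to 120 N. Pads are 22 mm wide; open, the fingers measure 114 mm over their backs; the gripper's body (76 mm by 85 mm) begins 54 mm behind the grasp point. The pads swing forward as they close: fully open they stand 13 mm farther back than shut.
Start: joints at [-1.38, 0.381, 1.297, -0, 1.464, -0.215], TCP at [0.217, -0.505, 0.211] pointing down, gripper open.
Joint ranges: [-3.11, 3.11], [-0.89, 2.33], [0.22, 2.48], [-1.42, 4.56], [0.17, 2.85], [-2.88, 2.88]. Speed limits (rad/s): [2.39, 2.39, 3.14, 3.14, 3.14, 3.14].

### API

Orientations are given as a 3x3 rotation matrix whose columns are the frame's x, y, z axes.
In Python, from bench import * gives the robot as it stands.
- The arm moves only by the tool apply_moves, never from a script. Its argument "commands" is a list of rows, each an object with "xyz": the shift along the tool's x, y, z in mm, a list of three; "twist": the turn, a rotation vector about the tool's x, y, z in rad, a list of three; "jaw": the closure, from 0 (fully open) to 1 (shut). A call has exactly 10 rows; each row is the pose to reach, as a shift and turn from the pose commanded when the call began, along the tool's axes at that moment; what a row does not reach only later rows make up. A row lasts 1/12 s, in which the tool goes at most 41.7 mm and 7.16 degrees, less where a joint would pass 70% of its speed; a pose out of reach is approached as far as the arm can. A call with a gripper value outside its range is refused whole. The fingers move at their own pace and stop on an object; "squeeze" is the grip in N (left out, the last holds). Time passes only in rows, so rows that repeat a pose let the fingers close, or fill a call up. It gives the time, the measured TCP pose, the force and the opening at its end, in the units of the state.
- get_state(): the state, without advancing time (a new reading comes with each control period).
- capture(name): name is "scene" or "top"; returns a dict with "pixels" (384x512x3 uint8, red, green, blue), "mtx" (3x3 intrinsics, pixels), "dist" ([k1, k2, p1, p2, k3] as OpenCV has them; the pictures are not rectified), "rvec" (rotation vector, rad) and "tvec" (3), from world to camera coordinates, as OpenCV has them. Camera axes: x right, y down, z forward; pixel columns grow to the right and rows downward; lengths in m; the calibration is good to about 2 mm. A picture is of the moment at which its call begins. There is no depth.
- hand_in(): hands the job in, once; it reports no verdict.
The state is a dict: "t": time; "q": joint angles; "joint_vel": joint speeds; "effort": joint torques, N m; "eef_pos": TCP position; "tool_rot": TCP orientation; "wrist_force": force on the tool from outside, world axes, zero at the start; "ft_torque": the same for the moment, N m; "width": finger opening in m.
Only numpy, scipy, OpenCV 4.12 (cv2) and the standard library are available. Lean on these libraries where they do the work, as an engineer would, in place of code of your own. Each camera call takes 0.05 s, during which the arm holds its last target.

## Working session

There is one attempt and no reset: what is moved stays moved. The work goes in short steps, Python scripts to look and compute and a tool call to move; the robot and the scene stay as the last step left them, time stands still between calls to the robot, and variables do not carry over. Pictures are saved under pics/ and viewed, and the job is handed in when it is done.

Besides the shell and the picture viewer there is one more tool, called by a JSON object that holds its "fn" and its "kwargs". apply_moves: Moves the arm, as the interface text tells. Its arguments: {"type":"object","properties":{"commands":{"type":"array"},"squeeze":{"type":"number"}},"required":["commands"]}

```bash
ls; mkdir -p pics; python3 - <<'E'
from bench import *
import cv2
s=get_state()
for k,v in s.items(): print(k,v)
for n in("scene","top"):
    c=capture(n)
    cv2.imwrite(f"pics/{n}0.png",cv2.resize(c["pixels"][:,:,::-1],None,fx=1.5,fy=1.5,interpolation=cv2.INTER_CUBIC))
    print(n,c["mtx"],c["dist"],c["rvec"],c["tvec"])
E
```

```text
pics
t 0.0
q [-1.38025884e+00  3.81240188e-01  1.29829131e+00 -6.94854879e-06
  1.46360505e+00 -2.15322339e-01]
joint_vel [-1.45030304e-03  6.91807530e-06  1.16783191e-03 -1.59380761e-03
 -1.15245736e-03 -2.66568228e-04]
effort [-2.91768538e-04 -4.48459625e+01 -2.31278104e+01 -2.00449231e-04
  4.70806175e-03 -9.09512892e-07]
eef_pos [ 0.21706496 -0.504991    0.21017778]
tool_rot [[-2.99176033e-04  3.94809343e-01 -9.18763023e-01]
 [ 1.51464217e-03 -9.18761832e-01 -3.94809324e-01]
 [-9.99998808e-01 -1.50971470e-03 -3.23123359e-04]]
wrist_force [-0.23086763  0.57802335  0.04036975]
ft_torque [ 0.04359269  0.00686354 -0.05049326]
width 0.0853821438305096
scene [[438.4636949    0.         258.11843979]
 [  0.         438.4636949  188.45358318]
 [  0.           0.           1.        ]] [-0.03727214  0.          0.          0.          0.        ] [ 1.07964078  2.20745879 -1.17489507] [ 0.34907755 -0.24006339  1.44457095]
top [[468.79575399   0.         259.49831489]
 [  0.         468.79575399 186.79304659]
 [  0.           0.           1.        ]] [-0.12706059  0.          0.          0.          0.        ] [ 2.1717251  -2.18188274  0.09818593] [0.01451729 0.55938899 1.1662738 ]
```

View pics/scene0.png

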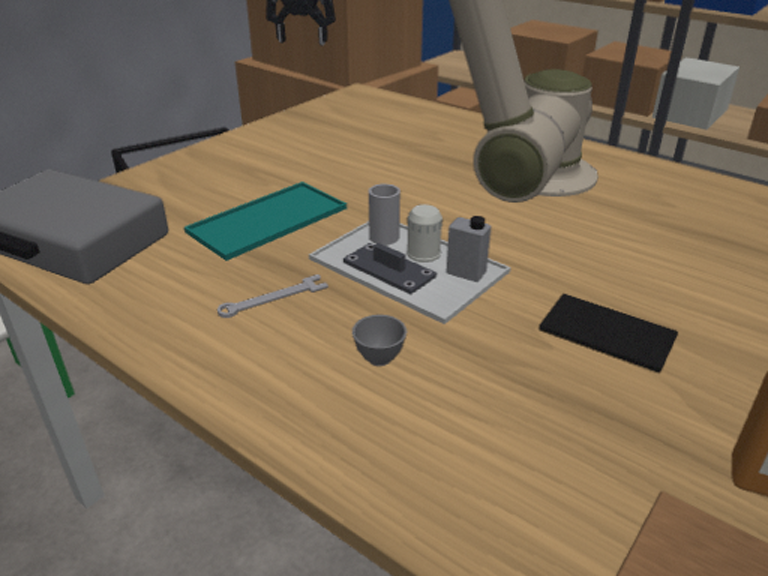

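View pics/top0.png

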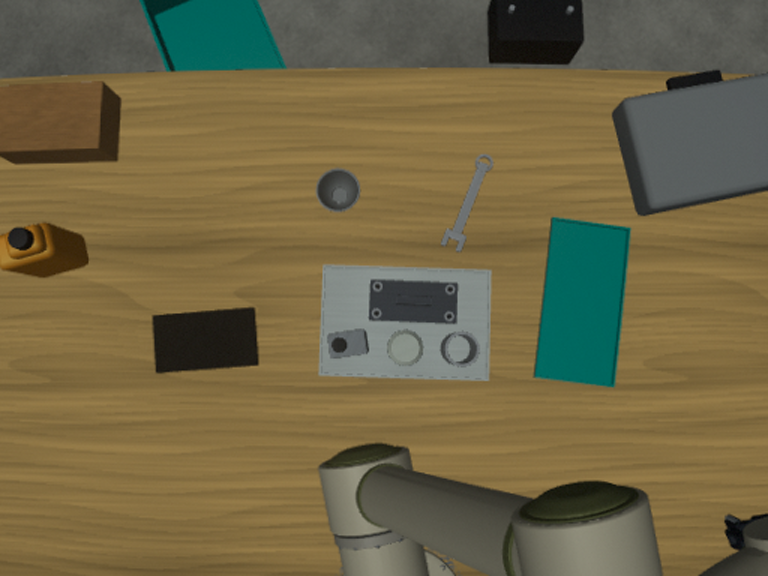

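Top view (shown at 1.5x): the pan spans about (320-490, 265-380), with the tin, filter and sleeve along its lower row and the cover above them. The tray is at right and the pad at left. I'll enlarge each to read it more closely.

```bash
cat > h.py <<'E'
from bench import *
import cv2, numpy as np
from scipy.spatial.transform import Rotation as Ro
from scipy.optimize import least_squares
def crop(c,x0,y0,x1,y1,f,name):
    im=c["pixels"][y0:y1,x0:x1,::-1]
    im=cv2.resize(im,None,fx=f,fy=f,interpolation=cv2.INTER_CUBIC)
    for i in range(0,x1-x0,10): cv2.putText(im,str(x0+i),(i*f,8),0,.3,(0,0,255)); cv2.line(im,(i*f,0),(i*f,4),(0,0,255))
    for i in range(0,y1-y0,10): cv2.putText(im,str(y0+i),(0,i*f+4),0,.3,(0,0,255))
    cv2.imwrite("pics/"+name+".png",im)
def w(c,uv,z):
    uv=np.array(uv,float).reshape(-1,1,2)
    n=cv2.undistortPoints(uv,c["mtx"],c["dist"]).reshape(-1,2)
    R=cv2.Rodrigues(c["rvec"])[0];t=np.array(c["tvec"]).ravel()
    C=-R.T@t; d=np.c_[n,np.ones(len(n))]@R
    return C+d*((z-C[2])/d[:,2])[:,None]
def p(c,X):
    return cv2.projectPoints(np.array(X,float).reshape(-1,1,3),c["rvec"],c["tvec"],c["mtx"],c["dist"])[0].reshape(-1,2)
def st():
    s=get_state(); print("t",round(s["t"],2),"q",np.round(s["q"],3),"p",np.round(s["eef_pos"]*1e3 if hasattr(s["eef_pos"],"shape") else np.array(s["eef_pos"])*1e3,1),"F",np.round(s["wrist_force"],1),"w",round(s["width"]*1e3,1));print(np.round(s["tool_rot"],3)); return s
E
python3 - <<'E'
from h import *
c=capture("top"); s=capture("scene")
import pickle; pickle.dump((c,s),open("c0.pkl","wb"))
crop(c,205,165,335,260,6,"pan"); crop(c,345,135,435,265,4,"tray"); crop(c,95,195,180,255,8,"pad"); crop(s,200,110,350,220,5,"span")
E
```

```text
(no output)
```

View pics/pan.png

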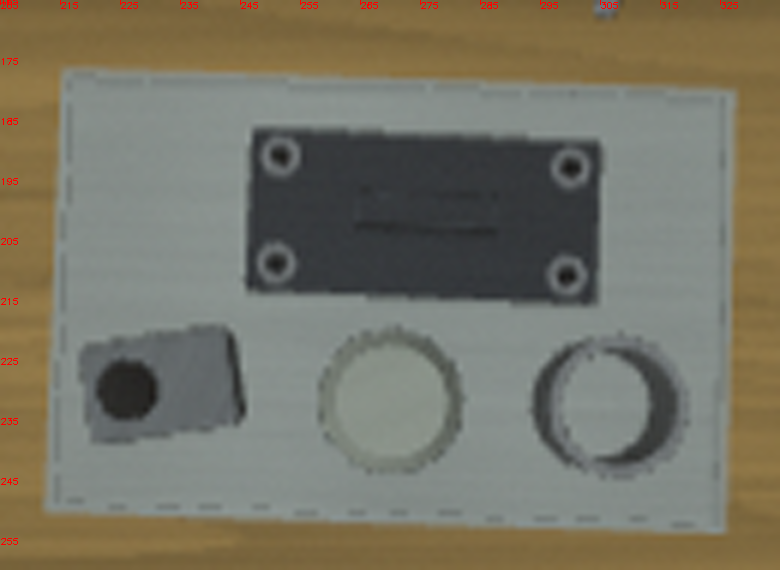

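View pics/tray.png

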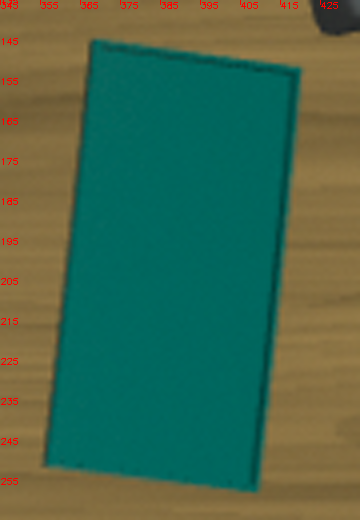

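View pics/pad.png

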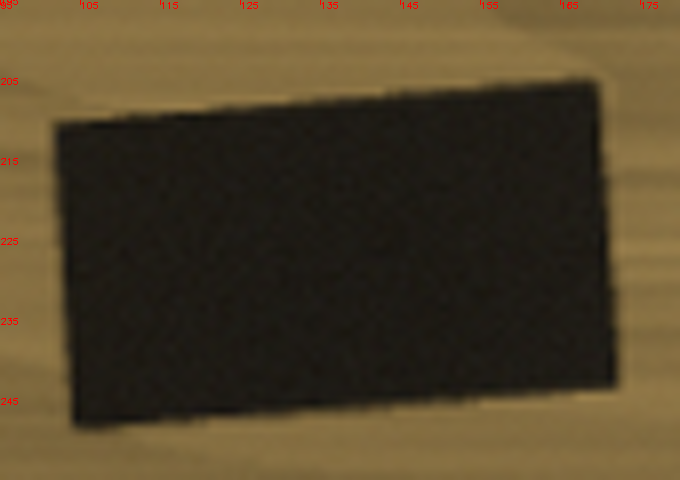

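View pics/span.png

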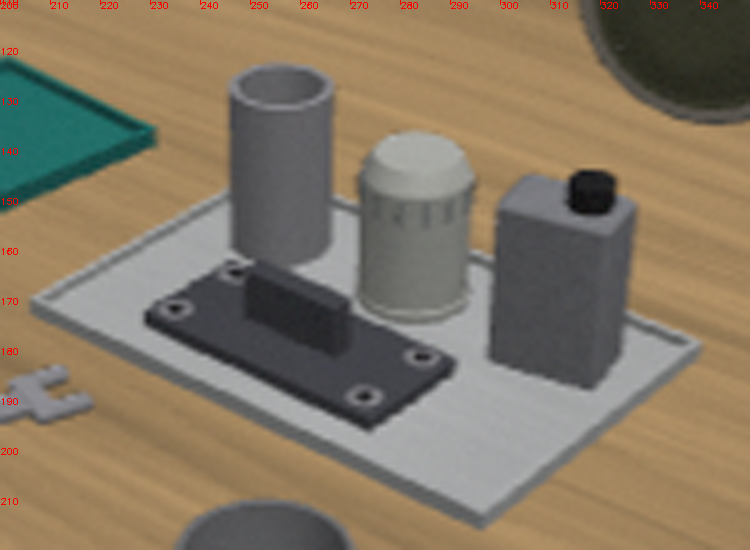

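Readings from the crops, in crop pixels:
- **Pan corners:** (62,68), (737,90), (725,532), (45,512).
- **Cover corners:** (253,127), (601,141), (597,305), (246,291).
- **Tin, filter and sleeve:** the tin's cap is at (127,390), the filter is centred at about (391,400), and the sleeve's top ring is at about (614,405).

I'll fit poses from these and overlay them.

```bash
cat > fit0.py <<'E'
from h import *
import pickle
c,s=pickle.load(open("c0.pkl","rb"))
def cv(pts,x0,y0,f): return (np.array(pts,float)+.5)/f-.5+[x0,y0]
def rect(pts,z,lx,ly,name):
    P=w(c,pts,z)[:,:2]
    def f(v):
        ca,sa=np.cos(v[2]),np.sin(v[2]); L=np.array([[1,1],[1,-1],[-1,-1],[-1,1]])*[lx/2,ly/2]
        return (L@np.array([[ca,sa],[-sa,ca]])+v[:2]-P).ravel()
    r=least_squares(f,[*P.mean(0),0]); print(name,np.round(r.x*[1e3,1e3,1],4),"res mm",np.round(r.fun*1e3,1)); return r.x
R=cv2.Rodrigues(c["rvec"])[0];print("cam top",-R.T@c["tvec"])
R=cv2.Rodrigues(s["rvec"])[0];print("cam scene",-R.T@s["tvec"])
# corner order: +x+y, +x-y, -x-y, -x+y  => image TL,TR,BR,BL
pan=rect(cv([(62,68),(737,90),(725,532),(45,512)],205,165,6),.010,.19,.29,"pan")
cov=rect(cv([(253,127),(601,141),(597,305),(246,291)],205,165,6),.014,.07,.15,"cover")
tin=rect(cv([(78,345),(226,325),(240,424),(92,443)],205,165,6),.096,.04,.06,"tin")
print("cap",w(c,cv([(127,390)],205,165,6),.110))
print("filter top",w(c,cv([(391,400)],205,165,6),.085)); print("sleeve top",w(c,cv([(614,405)],205,165,6),.099))
tray=rect(cv([(91,40),(301,68),(258,492),(44,466)],345,135,4),.012,.28,.14,"tray")
pad=rect(cv([(55,122),(597,81),(617,387),(75,427)],95,195,8),.012,.10,.18,"pad")
E
python3 fit0.py
```

```text
cam top [0.45405547 0.01398913 1.21118096]
cam scene [1.26745313 0.54086089 0.60605517]
pan [ 4.893526e+02 -1.473500e+01 -3.690000e-02] res mm [ 0.2 -0.1  0.3  0.5 -0.5 -0.5  0.1  0.1]
cover [ 5.248711e+02 -2.840020e+01 -4.430000e-02] res mm [-0.1  0.4 -0.  -0.6  0.1 -0.1  0.   0.4]
tin [4.53800e+02 7.99388e+01 1.31500e-01] res mm [ 0.3  0.3  0.5 -0.5 -0.1 -0.3 -0.7  0.6]
cap [[0.45159284 0.09160431 0.11      ]]
filter top [[ 0.44711696 -0.0120302   0.085     ]]
sleeve top [[ 0.44468672 -0.09972466  0.099     ]]
tray [ 5.227760e+02 -3.216071e+02 -1.337000e-01] res mm [ 1.1 -0.7  0.7  0.6 -0.9  0.5 -0.9 -0.4]
pad [4.598866e+02 3.294293e+02 7.550000e-02] res mm [ 0.5  0.6  1.1 -0.9 -0.7 -1.1 -0.8  1.4]
```

```bash
cat > ov.py <<'E'
from h import *
def pl(pos,a,pts):
    ca,sa=np.cos(a),np.sin(a); P=np.array(pts,float); 
    return np.c_[P[:,:2]@np.array([[ca,sa],[-sa,ca]])+pos[:2],P[:,2]+pos[2]]
def circ(r,z): 
    t=np.linspace(0,2*np.pi,49); return np.c_[r*np.cos(t),r*np.sin(t),0*t+z]
def box(lx,ly,z): return np.array([[1,1,0],[1,-1,0],[-1,-1,0],[-1,1,0],[1,1,0]])*[lx/2,ly/2,0]+[0,0,z]
SH={"filter":[circ(.030,0),circ(.029,.074)],"sleeve":[circ(.028,0),circ(.028,.095),circ(.023,.095)],
"tin":[box(.04,.06,0),box(.04,.06,.092),circ(.012,.106)+[0,.012,0]],"cover":[box(.07,.15,0),box(.07,.15,.01),box(.014,.06,.04)],
"pan":[box(.19,.29,.01)],"tray":[box(.28,.14,.012)],"pad":[box(.1,.18,.012)]}
def overlay(c,items,x0,y0,x1,y1,f,name):
    im=cv2.resize(c["pixels"][y0:y1,x0:x1,::-1],None,fx=f,fy=f,interpolation=cv2.INTER_CUBIC)
    for k,pos,a in items:
        for q in SH[k]:
            u=((p(c,pl(pos,a,q))-[x0,y0]+.5)*f-.5)
            cv2.polylines(im,[np.round(u*8).astype(int).reshape(-1,1,2)],False,(0,0,255),1,cv2.LINE_AA,3)
    cv2.imwrite("pics/"+name+".png",im)
E
cat > a.py <<'E'
from ov import *; import pickle
c,s=pickle.load(open("c0.pkl","rb"))
it=[("pan",(.4894,-.0147,0),-.037),("cover",(.5249,-.0284,.004),-.044),("tin",(.4538,.0799,.004),.1315),("filter",(.4471,-.0120,.004),0),("sleeve",(.4450,-.103,.004),0),("tray",(.5228,-.3216,0),-.134),("pad",(.4599,.3294,0),.0755)]
overlay(c,it,205,165,335,260,6,"ovt1"); overlay(s,it,200,110,350,220,5,"ovs1")
E
python3 a.py
```

```text
(no output)
```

View pics/ovt1.png

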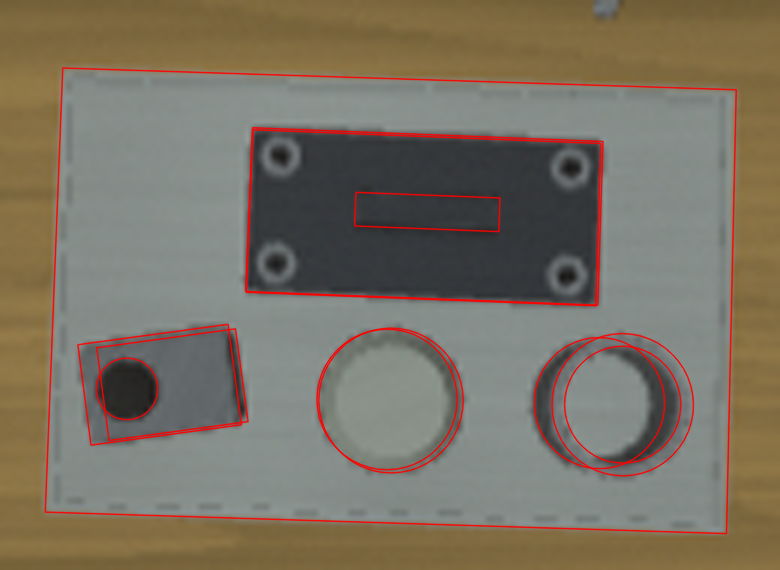

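View pics/ovs1.png

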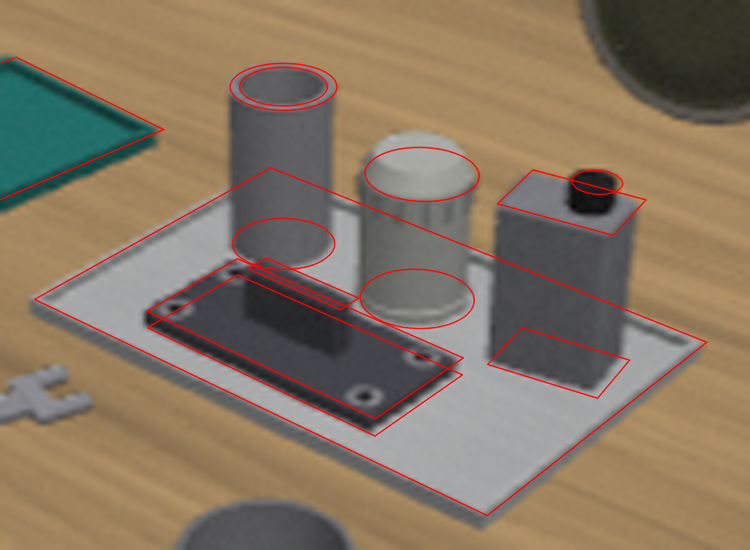

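```bash
cat >> h.py <<'E'
def go(x,y,z,yaw,tilt=0):
    """shift (mm, tool axes) and twist to reach a pointing-down pose"""
    s=get_state(); R=np.array(s["tool_rot"]); P=np.array(s["eef_pos"])*1e3
    c,sn=np.cos(yaw),np.sin(yaw)
    T=np.array([[0,c,sn],[0,sn,-c],[-1,0,0]])@Ro.from_rotvec([0,0,tilt]).as_matrix()
    print("shift",np.round(R.T@(np.array([x,y,z])-P),1),"twist",np.round(Ro.from_matrix(R.T@T).as_rotvec(),4))
E
python3 -c "
from h import *
go(444.8,-101.5,160,-.75)"
```

```text
shift [  50.8 -280.9 -368.6] twist [-4.15e-01 -4.00e-04  8.00e-04]
```

{"fn": "apply_moves", "kwargs": {"commands": [{"xyz":[3,-20,-26],"twist":[-0.03,0,0],"jaw":0},{"xyz":[6,-42,-55],"twist":[-0.06,0,0],"jaw":0},{"xyz":[10,-66,-86],"twist":[-0.1,0,0],"jaw":0},{"xyz":[14,-90,-118],"twist":[-0.14,0,0],"jaw":0},{"xyz":[18,-114,-150],"twist":[-0.18,0,0],"jaw":0},{"xyz":[22,-138,-182],"twist":[-0.22,0,0],"jaw":0},{"xyz":[26,-162,-213],"twist":[-0.26,0,0],"jaw":0},{"xyz":[30,-186,-244],"twist":[-0.3,0,0],"jaw":0},{"xyz":[33,-205,-270],"twist":[-0.33,0,0],"jaw":0},{"xyz":[36,-220,-288],"twist":[-0.36,0,0],"jaw":0}], "squeeze": 60}}

```text
t: 1.03
eef_pos: [0.3957, -0.187, 0.1747]
tool_rot: [[0.0, 0.695, -0.719], [0.0, -0.719, -0.695], [-1.0, -0.0, -0.0]]
wrist_force: [0.4, -1.5, 0.4]
width: 0.0855
```

```bash
python3 -c "
from h import *
st();go(444.8,-101.5,125,-.75)"
```

```text
t 1.03 q [-0.714  0.219  1.651  0.     1.272  0.088] p [ 395.7 -187.   174.7] F [ 0.4 -1.5  0.4] w 85.5
[[ 0.     0.695 -0.719]
 [ 0.    -0.719 -0.695]
 [-1.    -0.    -0.   ]]
shift [ 49.8 -27.3 -94.8] twist [-0.0519 -0.0004  0.0001]
```

{"fn": "apply_moves", "kwargs": {"commands": [{"xyz":[6,-5,-17],"twist":[-0.01,0,0],"jaw":0},{"xyz":[14,-10,-36],"twist":[-0.02,0,0],"jaw":0},{"xyz":[22,-16,-56],"twist":[-0.03,0,0],"jaw":0},{"xyz":[30,-22,-74],"twist":[-0.04,0,0],"jaw":0},{"xyz":[38,-25,-86],"twist":[-0.05,0,0],"jaw":0},{"xyz":[45,-27,-92],"twist":[-0.052,0,0],"jaw":0},{"xyz":[50,-27.3,-95],"twist":[-0.052,0,0],"jaw":0},{"xyz":[50,-27.3,-95],"twist":[-0.052,0,0],"jaw":0},{"xyz":[50,-27.3,-95],"twist":[-0.052,0,0],"jaw":0},{"xyz":[50,-27.3,-95],"twist":[-0.052,0,0],"jaw":0}]}}

```text
t: 1.87
eef_pos: [0.4444, -0.1047, 0.1252]
tool_rot: [[0.0, 0.729, -0.685], [-0.0, -0.685, -0.729], [-1.0, 0.001, -0.0]]
wrist_force: [0.0, -0.5, 0.1]
width: 0.0855
```

```bash
python3 -c "
from ov import *
st();go(444.8,-101.5,50,-.75)
c=capture('top');s=capture('scene')
crop(c,205,165,335,260,6,'t2');crop(s,200,90,350,200,5,'s2')"
```

```text
t 1.87 q [-0.492  0.31   1.686 -0.     1.145  0.263] p [ 444.4 -104.7  125.2] F [ 0.  -0.5  0.1] w 85.5
[[ 0.     0.729 -0.685]
 [-0.    -0.685 -0.729]
 [-1.     0.001 -0.   ]]
shift [75.2 -1.9 -2.6] twist [-0.004  -0.     -0.0006]
```

View pics/t2.png

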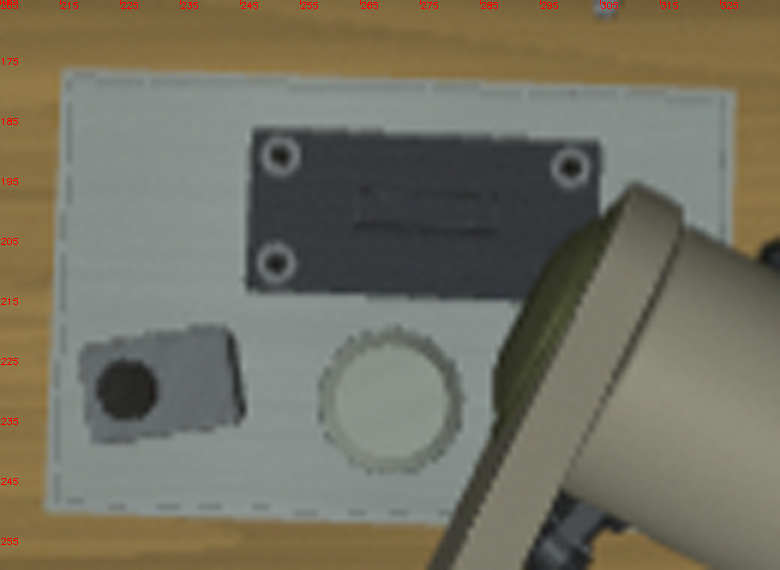

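View pics/s2.png

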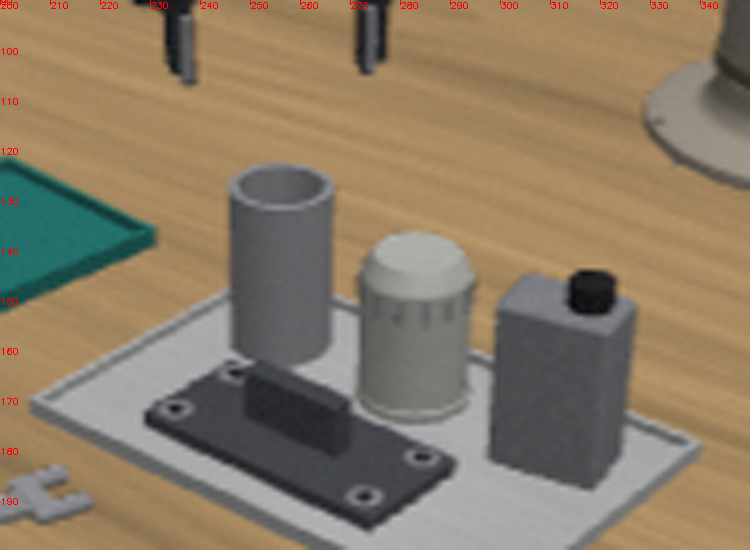

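Nothing has been disturbed. In the scene crop the fingers, at about x=180 and x=372, straddle the sleeve at x=281. Descending.

{"fn": "apply_moves", "kwargs": {"commands": [{"xyz":[5,-1.9,-2.6],"twist":[0,0,0],"jaw":0},{"xyz":[12,-1.9,-2.6],"twist":[0,0,0],"jaw":0},{"xyz":[22,-1.9,-2.6],"twist":[0,0,0],"jaw":0},{"xyz":[34,-1.9,-2.6],"twist":[0,0,0],"jaw":0},{"xyz":[46,-1.9,-2.6],"twist":[0,0,0],"jaw":0},{"xyz":[57,-1.9,-2.6],"twist":[0,0,0],"jaw":0},{"xyz":[66,-1.9,-2.6],"twist":[0,0,0],"jaw":0},{"xyz":[72,-1.9,-2.6],"twist":[0,0,0],"jaw":0},{"xyz":[75,-1.9,-2.6],"twist":[0,0,0],"jaw":0},{"xyz":[75,-1.9,-2.6],"twist":[0,0,0],"jaw":0}]}}

```text
t: 2.8
eef_pos: [0.4445, -0.1007, 0.0492]
tool_rot: [[-0.001, 0.73, -0.684], [0.001, -0.684, -0.73], [-1.0, -0.001, 0.0]]
wrist_force: [0.1, -1.3, -0.3]
width: 0.085
```

{"fn": "apply_moves", "kwargs": {"commands": [{"xyz":[0,0,0],"twist":[0,0,0],"jaw":0.1},{"xyz":[0,0,0],"twist":[0,0,0],"jaw":0.2},{"xyz":[0,0,0],"twist":[0,0,0],"jaw":0.3},{"xyz":[0,0,0],"twist":[0,0,0],"jaw":0.4},{"xyz":[0,0,0],"twist":[0,0,0],"jaw":0.5},{"xyz":[0,0,0],"twist":[0,0,0],"jaw":0.7},{"xyz":[0,0,0],"twist":[0,0,0],"jaw":1},{"xyz":[0,0,0],"twist":[0,0,0],"jaw":1},{"xyz":[0,0,0],"twist":[0,0,0],"jaw":1},{"xyz":[0,0,0],"twist":[0,0,0],"jaw":1}], "squeeze": 50}}

```text
t: 3.63
eef_pos: [0.4452, -0.101, 0.0507]
tool_rot: [[0.001, 0.73, -0.684], [-0.001, -0.684, -0.73], [-1.0, 0.002, -0.0]]
wrist_force: [-0.5, -0.3, 6.6]
width: 0.0546
```

```bash
python3 -c "
from ov import *
st();go(614,-334,130,-.75)"
```

```text
t 3.63 q [-0.483  0.422  1.786  0.     0.932  0.27 ] p [ 445.2 -101.    50.7] F [-0.5 -0.3  6.6] w 54.6
[[ 0.001  0.73  -0.684]
 [-0.001 -0.684 -0.73 ]
 [-1.     0.002 -0.   ]]
shift [-78.9 282.6  54.5] twist [-0.0031 -0.0004 -0.0015]
```

{"fn": "apply_moves", "kwargs": {"commands": [{"xyz":[-4,0,0],"twist":[0,0,0],"jaw":1},{"xyz":[-12,0,0],"twist":[0,0,0],"jaw":1},{"xyz":[-24,0,0],"twist":[0,0,0],"jaw":1},{"xyz":[-38,4,1],"twist":[0,0,0],"jaw":1},{"xyz":[-52,14,3],"twist":[0,0,0],"jaw":1},{"xyz":[-64,32,6],"twist":[0,0,0],"jaw":1},{"xyz":[-72,58,11],"twist":[0,0,0],"jaw":1},{"xyz":[-76,88,17],"twist":[0,0,0],"jaw":1},{"xyz":[-78,118,23],"twist":[0,0,0],"jaw":1},{"xyz":[-79,148,29],"twist":[0,0,0],"jaw":1}]}}

```text
t: 4.47
eef_pos: [0.5335, -0.2241, 0.1297]
tool_rot: [[0.0, 0.73, -0.684], [-0.0, -0.684, -0.73], [-1.0, 0.0, -0.0]]
wrist_force: [-0.6, 0.1, -3.8]
width: 0.0548
```

```bash
python3 -c "
from ov import *
st();go(614,-334,130,-.753)"
```

```text
t 4.47 q [-0.602  0.498  1.347  0.     1.296  0.151] p [ 533.5 -224.1  129.7] F [-0.6  0.1 -3.8] w 54.8
[[ 0.     0.73  -0.684]
 [-0.    -0.684 -0.73 ]
 [-1.     0.    -0.   ]]
shift [ -0.3 133.9  25.1] twist [ 0.0001 -0.0001 -0.0002]
```

{"fn": "apply_moves", "kwargs": {"commands": [{"xyz":[0,30,5.5],"twist":[0,0,0],"jaw":1},{"xyz":[0,60,11],"twist":[0,0,0],"jaw":1},{"xyz":[0,88,16.5],"twist":[0,0,0],"jaw":1},{"xyz":[2,110,20.5],"twist":[0,0,0],"jaw":1},{"xyz":[8,125,23.5],"twist":[0,0,0],"jaw":1},{"xyz":[18,132,25],"twist":[0,0,0],"jaw":1},{"xyz":[30,134,25],"twist":[0,0,0],"jaw":1},{"xyz":[44,134,25],"twist":[0,0,0],"jaw":1},{"xyz":[57,134,25],"twist":[0,0,0],"jaw":1},{"xyz":[68,134,25],"twist":[0,0,0],"jaw":1}]}}

```text
t: 5.3
eef_pos: [0.6127, -0.3315, 0.0589]
tool_rot: [[-0.002, 0.73, -0.683], [0.002, -0.683, -0.73], [-1.0, -0.003, 0.0]]
wrist_force: [0.5, 0.9, -4.1]
width: 0.0548
```

```bash
python3 -c "
from ov import *
st();go(614,-334,50,-.753)"
```

```text
t 5.3 q [-0.666  0.761  1.045  0.     1.338  0.087] p [ 612.7 -331.5   58.9] F [ 0.5  0.9 -4.1] w 54.8
[[-0.002  0.73  -0.683]
 [ 0.002 -0.683 -0.73 ]
 [-1.    -0.003  0.   ]]
shift [8.9 2.7 0.9] twist [0.0006 0.0002 0.0032]
```

{"fn": "apply_moves", "kwargs": {"commands": [{"xyz":[3,0,0],"twist":[0,0,0],"jaw":1},{"xyz":[5,0,0],"twist":[0,0,0],"jaw":1},{"xyz":[7,0,0],"twist":[0,0,0],"jaw":1},{"xyz":[8,0,0],"twist":[0,0,0],"jaw":1},{"xyz":[8.5,0,0],"twist":[0,0,0],"jaw":1},{"xyz":[9,0,0],"twist":[0,0,0],"jaw":1},{"xyz":[9.5,0,0],"twist":[0,0,0],"jaw":1},{"xyz":[9.5,0,0],"twist":[0,0,0],"jaw":1},{"xyz":[9.5,0,0],"twist":[0,0,0],"jaw":1},{"xyz":[9.5,0,0],"twist":[0,0,0],"jaw":1}]}}

```text
t: 6.13
eef_pos: [0.6137, -0.3331, 0.0514]
tool_rot: [[0.0, 0.73, -0.684], [-0.0, -0.684, -0.73], [-1.0, 0.0, 0.0]]
wrist_force: [0.8, -0.1, -4.1]
width: 0.0551
```

{"fn": "apply_moves", "kwargs": {"commands": [{"xyz":[0.5,0,0],"twist":[0,0,0],"jaw":1},{"xyz":[1,0,0],"twist":[0,0,0],"jaw":1},{"xyz":[1.5,0,0],"twist":[0,0,0],"jaw":1},{"xyz":[1.5,0,0],"twist":[0,0,0],"jaw":1},{"xyz":[1.5,0,0],"twist":[0,0,0],"jaw":1},{"xyz":[1.5,0,0],"twist":[0,0,0],"jaw":1},{"xyz":[1.5,0,0],"twist":[0,0,0],"jaw":1},{"xyz":[1.5,0,0],"twist":[0,0,0],"jaw":1},{"xyz":[1.5,0,0],"twist":[0,0,0],"jaw":1},{"xyz":[1.5,0,0],"twist":[0,0,0],"jaw":1}]}}

```text
t: 6.97
eef_pos: [0.6138, -0.3332, 0.0507]
tool_rot: [[0.001, 0.73, -0.684], [-0.001, -0.684, -0.73], [-1.0, 0.001, -0.0]]
wrist_force: [-1.2, 1.8, 5.4]
width: 0.0547
```

{"fn": "apply_moves", "kwargs": {"commands": [{"xyz":[0,0,0],"twist":[0,0,0],"jaw":0.3},{"xyz":[0,0,0],"twist":[0,0,0],"jaw":0.2},{"xyz":[0,0,0],"twist":[0,0,0],"jaw":0.1},{"xyz":[0,0,0],"twist":[0,0,0],"jaw":0},{"xyz":[0,0,0],"twist":[0,0,0],"jaw":0},{"xyz":[0,0,0],"twist":[0,0,0],"jaw":0},{"xyz":[-5,0,0],"twist":[0,0,0],"jaw":0},{"xyz":[-15,0,0],"twist":[0,0,0],"jaw":0},{"xyz":[-30,0,0],"twist":[0,0,0],"jaw":0},{"xyz":[-48,0,0],"twist":[0,0,0],"jaw":0}]}}

```text
t: 7.8
eef_pos: [0.6135, -0.3329, 0.0986]
tool_rot: [[-0.001, 0.73, -0.684], [0.001, -0.684, -0.73], [-1.0, -0.001, 0.0]]
wrist_force: [-0.6, -0.3, 0.7]
width: 0.0852
```

```bash
python3 -c "
from ov import *
st();go(447.1,-12,130,-.75)"
```

```text
t 7.8 q [-0.666  0.727  0.995  0.     1.42   0.087] p [ 613.5 -332.9   98.6] F [-0.6 -0.3  0.7] w 85.2
[[-0.001  0.73  -0.684]
 [ 0.001 -0.684 -0.73 ]
 [-1.    -0.001  0.   ]]
shift [ -31.1 -340.8 -120.3] twist [-0.003   0.0001  0.0009]
```

{"fn": "apply_moves", "kwargs": {"commands": [{"xyz":[-20,0,0],"twist":[0,0,0],"jaw":0},{"xyz":[-32,-12,-4],"twist":[0,0,0],"jaw":0},{"xyz":[-36,-40,-14],"twist":[0,0,0],"jaw":0},{"xyz":[-36,-74,-26],"twist":[0,0,0],"jaw":0},{"xyz":[-36,-110,-39],"twist":[0,0,0],"jaw":0},{"xyz":[-36,-146,-52],"twist":[0,0,0],"jaw":0},{"xyz":[-36,-182,-64],"twist":[0,0,0],"jaw":0},{"xyz":[-36,-218,-77],"twist":[0,0,0],"jaw":0},{"xyz":[-36,-250,-88],"twist":[0,0,0],"jaw":0},{"xyz":[-36,-280,-99],"twist":[0,0,0],"jaw":0}]}}

```text
t: 8.63
eef_pos: [0.4761, -0.0678, 0.135]
tool_rot: [[0.001, 0.73, -0.684], [-0.001, -0.684, -0.73], [-1.0, 0.001, -0.001]]
wrist_force: [0.8, 0.5, 0.6]
width: 0.085
```

```bash
python3 -c "
from ov import *
st();go(447.1,-12,42,-.75)"
```

```text
t 8.63 q [-0.388  0.336  1.609  0.     1.195  0.364] p [476.1 -67.8 135. ] F [0.8 0.5 0.6] w 85.0
[[ 0.001  0.73  -0.684]
 [-0.001 -0.684 -0.73 ]
 [-1.     0.001 -0.001]]
shift [ 92.9 -59.4 -20.8] twist [-0.0029 -0.0006 -0.0014]
```

{"fn": "apply_moves", "kwargs": {"commands": [{"xyz":[0,-24,-8],"twist":[0,0,0],"jaw":0},{"xyz":[2,-44,-15],"twist":[0,0,0],"jaw":0},{"xyz":[6,-55,-19],"twist":[0,0,0],"jaw":0},{"xyz":[12,-59,-20.6],"twist":[0,0,0],"jaw":0},{"xyz":[20,-59.3,-20.8],"twist":[0,0,0],"jaw":0},{"xyz":[32,-59.3,-20.8],"twist":[0,0,0],"jaw":0},{"xyz":[46,-59.3,-20.8],"twist":[0,0,0],"jaw":0},{"xyz":[60,-59.3,-20.8],"twist":[0,0,0],"jaw":0},{"xyz":[74,-59.3,-20.8],"twist":[0,0,0],"jaw":0},{"xyz":[85,-59.3,-20.8],"twist":[0,0,0],"jaw":0}]}}

```text
t: 9.47
eef_pos: [0.4484, -0.0147, 0.0472]
tool_rot: [[-0.001, 0.729, -0.685], [0.0, -0.685, -0.729], [-1.0, -0.001, 0.001]]
wrist_force: [1.1, 0.0, -0.2]
width: 0.0857
```

```bash
python3 -c "
from ov import *
st();go(447.1,-12,42,-.753)"
```

```text
t 9.47 q [-0.298  0.418  1.809 -0.     0.915  0.457] p [448.4 -14.7  47.2] F [ 1.1  0.  -0.2] w 85.7
[[-0.001  0.729 -0.685]
 [ 0.    -0.685 -0.729]
 [-1.    -0.001  0.001]]
shift [ 5.2 -2.8 -1. ] twist [-0.0013  0.0005  0.0007]
```

{"fn": "apply_moves", "kwargs": {"commands": [{"xyz":[2,-2,-1],"twist":[0,0,0],"jaw":0},{"xyz":[4,-2.8,-1],"twist":[0,0,0],"jaw":0},{"xyz":[4,-2.8,-1],"twist":[0,0,0],"jaw":0},{"xyz":[4,-2.8,-1],"twist":[0,0,0],"jaw":0},{"xyz":[4,-2.8,-1],"twist":[0,0,0],"jaw":0},{"xyz":[4,-2.8,-1],"twist":[0,0,0],"jaw":0},{"xyz":[4,-2.8,-1],"twist":[0,0,0],"jaw":0},{"xyz":[4,-2.8,-1],"twist":[0,0,0],"jaw":0},{"xyz":[4,-2.8,-1],"twist":[0,0,0],"jaw":0},{"xyz":[4,-2.8,-1],"twist":[0,0,0],"jaw":0}]}}

```text
t: 10.3
eef_pos: [0.4467, -0.0109, 0.0449]
tool_rot: [[0.0, 0.73, -0.684], [-0.0, -0.684, -0.73], [-1.0, 0.0, -0.0]]
wrist_force: [-0.7, 0.7, -0.3]
width: 0.0855
```

{"fn": "apply_moves", "kwargs": {"commands": [{"xyz":[1,0.8,0],"twist":[0,0,0],"jaw":0.1},{"xyz":[1,0.8,0],"twist":[0,0,0],"jaw":0.2},{"xyz":[1,0.8,0],"twist":[0,0,0],"jaw":0.3},{"xyz":[1,0.8,0],"twist":[0,0,0],"jaw":0.4},{"xyz":[1,0.8,0],"twist":[0,0,0],"jaw":0.5},{"xyz":[1,0.8,0],"twist":[0,0,0],"jaw":0.7},{"xyz":[1,0.8,0],"twist":[0,0,0],"jaw":1},{"xyz":[1,0.8,0],"twist":[0,0,0],"jaw":1},{"xyz":[1,0.8,0],"twist":[0,0,0],"jaw":1},{"xyz":[1,0.8,0],"twist":[0,0,0],"jaw":1}], "squeeze": 50}}

```text
t: 11.13
eef_pos: [0.4474, -0.0116, 0.0442]
tool_rot: [[0.001, 0.73, -0.684], [-0.0, -0.684, -0.73], [-1.0, 0.001, -0.0]]
wrist_force: [-0.9, -0.1, 4.4]
width: 0.0551
```

```bash
python3 -c "
from ov import *
st();go(522.8,-321.6,122,-.753)"
```

```text
t 11.13 q [-0.291  0.422  1.816 -0.     0.903  0.462] p [447.4 -11.6  44.2] F [-0.9 -0.1  4.4] w 55.1
[[ 0.001  0.73  -0.684]
 [-0.    -0.684 -0.73 ]
 [-1.     0.001 -0.   ]]
shift [-77.7 267.  174.7] twist [ 0.     -0.0003 -0.0006]
```

{"fn": "apply_moves", "kwargs": {"commands": [{"xyz":[-4,0,0],"twist":[0,0,0],"jaw":1},{"xyz":[-12,0,0],"twist":[0,0,0],"jaw":1},{"xyz":[-24,0,0],"twist":[0,0,0],"jaw":1},{"xyz":[-38,4,3],"twist":[0,0,0],"jaw":1},{"xyz":[-52,14,9],"twist":[0,0,0],"jaw":1},{"xyz":[-64,32,21],"twist":[0,0,0],"jaw":1},{"xyz":[-72,58,38],"twist":[0,0,0],"jaw":1},{"xyz":[-76,86,56],"twist":[0,0,0],"jaw":1},{"xyz":[-78,114,75],"twist":[0,0,0],"jaw":1},{"xyz":[-78,142,93],"twist":[0,0,0],"jaw":1}]}}

```text
t: 11.97
eef_pos: [0.4873, -0.178, 0.1228]
tool_rot: [[0.001, 0.73, -0.684], [-0.0, -0.684, -0.73], [-1.0, 0.001, -0.0]]
wrist_force: [1.5, 0.2, -2.7]
width: 0.0552
```

{"fn": "apply_moves", "kwargs": {"commands": [{"xyz":[0,28,18],"twist":[0,0,0],"jaw":1},{"xyz":[0,56,37],"twist":[0,0,0],"jaw":1},{"xyz":[0,82,54],"twist":[0,0,0],"jaw":1},{"xyz":[1,102,67],"twist":[0,0,0],"jaw":1},{"xyz":[5,115,75.5],"twist":[0,0,0],"jaw":1},{"xyz":[14,122,80],"twist":[0,0,0],"jaw":1},{"xyz":[26,124,81.5],"twist":[0,0,0],"jaw":1},{"xyz":[40,124,81.5],"twist":[0,0,0],"jaw":1},{"xyz":[54,124,81.5],"twist":[0,0,0],"jaw":1},{"xyz":[65,124,81.5],"twist":[0,0,0],"jaw":1}]}}

```text
t: 12.8
eef_pos: [0.5212, -0.319, 0.0549]
tool_rot: [[-0.002, 0.73, -0.683], [0.002, -0.683, -0.73], [-1.0, -0.003, -0.0]]
wrist_force: [-0.5, -0.3, -3.8]
width: 0.0554
```

```bash
python3 -c "
from ov import *
st();go(522.8,-321.6,44,-.753)"
```

```text
t 12.8 q [-0.743  0.631  1.337  0.     1.176  0.009] p [ 521.2 -319.    54.9] F [-0.5 -0.3 -3.8] w 55.4
[[-0.002  0.73  -0.683]
 [ 0.002 -0.683 -0.73 ]
 [-1.    -0.003 -0.   ]]
shift [10.9  2.9  0.8] twist [ 0.0008 -0.0002  0.0031]
```

{"fn": "apply_moves", "kwargs": {"commands": [{"xyz":[4,0,0],"twist":[0,0,0],"jaw":1},{"xyz":[7,0,0],"twist":[0,0,0],"jaw":1},{"xyz":[9,0,0],"twist":[0,0,0],"jaw":1},{"xyz":[10.5,0,0],"twist":[0,0,0],"jaw":1},{"xyz":[11.5,0,0],"twist":[0,0,0],"jaw":1},{"xyz":[12,0,0],"twist":[0,0,0],"jaw":1},{"xyz":[12.5,0,0],"twist":[0,0,0],"jaw":1},{"xyz":[13,0,0],"twist":[0,0,0],"jaw":1},{"xyz":[13,0,0],"twist":[0,0,0],"jaw":1},{"xyz":[13,0,0],"twist":[0,0,0],"jaw":1}]}}

```text
t: 13.63
eef_pos: [0.5221, -0.3208, 0.0443]
tool_rot: [[0.001, 0.73, -0.684], [-0.0, -0.684, -0.73], [-1.0, 0.001, -0.0]]
wrist_force: [0.0, -0.1, 1.6]
width: 0.0549
```

In contact, with Fz reversed from -3.8 N to +1.6 N. Releasing.

{"fn": "apply_moves", "kwargs": {"commands": [{"xyz":[0.5,0,0],"twist":[0,0,0],"jaw":0.3},{"xyz":[0,0,0],"twist":[0,0,0],"jaw":0.2},{"xyz":[0,0,0],"twist":[0,0,0],"jaw":0.1},{"xyz":[0,0,0],"twist":[0,0,0],"jaw":0},{"xyz":[0,0,0],"twist":[0,0,0],"jaw":0},{"xyz":[0,0,0],"twist":[0,0,0],"jaw":0},{"xyz":[-6,0,0],"twist":[0,0,0],"jaw":0},{"xyz":[-20,0,0],"twist":[0,0,0],"jaw":0},{"xyz":[-42,0,0],"twist":[0,0,0],"jaw":0},{"xyz":[-66,0,0],"twist":[0,0,0],"jaw":0}]}}

```text
t: 14.47
eef_pos: [0.5216, -0.3204, 0.1103]
tool_rot: [[-0.001, 0.73, -0.684], [0.001, -0.684, -0.73], [-1.0, -0.002, 0.0]]
wrist_force: [0.2, -0.1, -0.4]
width: 0.0854
```

```bash
python3 -c "
from ov import *
st();go(453.8,79.9,145,.1315)
s=capture('scene');crop(s,110,90,340,220,3,'s3')"
```

```text
t 14.47 q [-0.744  0.572  1.27  -0.     1.301  0.009] p [ 521.6 -320.4  110.3] F [ 0.2 -0.1 -0.4] w 85.4
[[-0.001  0.73  -0.684]
 [ 0.001 -0.684 -0.73 ]
 [-1.    -0.002  0.   ]]
shift [ -34.1 -323.3 -245.7] twist [-8.846e-01 -7.000e-04  1.600e-03]
```

View pics/s3.png

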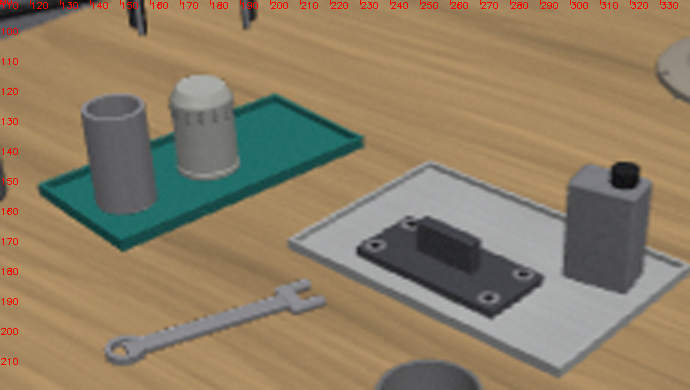

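Sleeve at crop (120,155) and filter at (205,128) both stand upright on the tray. The tin is untouched at crop (605,230). Next is the tin.

{"fn": "apply_moves", "kwargs": {"commands": [{"xyz":[-18,-8,-6],"twist":[-0.03,0,0],"jaw":0},{"xyz":[-30,-30,-23],"twist":[-0.1,0,0],"jaw":0},{"xyz":[-35,-58,-44],"twist":[-0.18,0,0],"jaw":0},{"xyz":[-35,-88,-67],"twist":[-0.27,0,0],"jaw":0},{"xyz":[-35,-118,-90],"twist":[-0.36,0,0],"jaw":0},{"xyz":[-35,-148,-112],"twist":[-0.45,0,0],"jaw":0},{"xyz":[-35,-178,-135],"twist":[-0.54,0,0],"jaw":0},{"xyz":[-35,-208,-158],"twist":[-0.63,0,0],"jaw":0},{"xyz":[-35,-238,-181],"twist":[-0.71,0,0],"jaw":0},{"xyz":[-35,-264,-200],"twist":[-0.78,0,0],"jaw":0}]}}

```text
t: 15.35
eef_pos: [0.4654, 0.0079, 0.1454]
tool_rot: [[0.001, 1.0, 0.031], [0.0, 0.031, -1.0], [-1.0, 0.001, -0.0]]
wrist_force: [0.1, -0.8, 0.2]
width: 0.0851
```

```bash
python3 -c "
from ov import *
st();go(453.8,79.9,145,.1315)"
```

```text
t 15.35 q [-0.238  0.299  1.632  0.     1.21  -0.27 ] p [465.4   7.9 145.4] F [ 0.1 -0.8  0.2] w 85.1
[[ 0.001  1.     0.031]
 [ 0.     0.031 -1.   ]
 [-1.     0.001 -0.   ]]
shift [  0.3  -9.4 -72.4] twist [-0.1001 -0.     -0.0008]
```

{"fn": "apply_moves", "kwargs": {"commands": [{"xyz":[0,-3,-24],"twist":[-0.03,0,0],"jaw":0},{"xyz":[0,-6,-46],"twist":[-0.06,0,0],"jaw":0},{"xyz":[0,-8.5,-62],"twist":[-0.085,0,0],"jaw":0},{"xyz":[2,-9.4,-70],"twist":[-0.1,0,0],"jaw":0},{"xyz":[6,-9.4,-72.4],"twist":[-0.1,0,0],"jaw":0},{"xyz":[12,-9.4,-72.4],"twist":[-0.1,0,0],"jaw":0},{"xyz":[18,-9.4,-72.4],"twist":[-0.1,0,0],"jaw":0},{"xyz":[22,-9.4,-72.4],"twist":[-0.1,0,0],"jaw":0},{"xyz":[24,-9.4,-72.4],"twist":[-0.1,0,0],"jaw":0},{"xyz":[24,-9.4,-72.4],"twist":[-0.1,0,0],"jaw":0}]}}

```text
t: 16.18
eef_pos: [0.4547, 0.0773, 0.1202]
tool_rot: [[-0.001, 0.992, 0.126], [0.0, 0.126, -0.992], [-1.0, -0.001, -0.0]]
wrist_force: [-0.3, 0.2, 0.3]
width: 0.085
```

```bash
python3 -c "
from ov import *
st();go(453.8,79.9,50,.1315)"
```

```text
t 16.18 q [-0.089  0.325  1.68  -0.     1.138 -0.215] p [454.7  77.3 120.2] F [-0.3  0.2  0.3] w 85.0
[[-0.001  0.992  0.126]
 [ 0.     0.126 -0.992]
 [-1.    -0.001 -0.   ]]
shift [70.2 -0.5 -2.6] twist [-0.0056 -0.0003  0.0012]
```

{"fn": "apply_moves", "kwargs": {"commands": [{"xyz":[5,-0.5,-2],"twist":[-0.005,0,0],"jaw":0},{"xyz":[13,-0.5,-2],"twist":[-0.005,0,0],"jaw":0},{"xyz":[23,-0.5,-2],"twist":[-0.005,0,0],"jaw":0},{"xyz":[34,-0.5,-2],"twist":[-0.005,0,0],"jaw":0},{"xyz":[45,-0.5,-2],"twist":[-0.005,0,0],"jaw":0},{"xyz":[55,-0.5,-2],"twist":[-0.005,0,0],"jaw":0},{"xyz":[63,-0.5,-2],"twist":[-0.005,0,0],"jaw":0},{"xyz":[68,-0.5,-2],"twist":[-0.005,0,0],"jaw":0},{"xyz":[70,-0.5,-2],"twist":[-0.005,0,0],"jaw":0},{"xyz":[70,-0.5,-2],"twist":[-0.005,0,0],"jaw":0}]}}

```text
t: 17.02
eef_pos: [0.4539, 0.0798, 0.0505]
tool_rot: [[-0.001, 0.991, 0.132], [0.0, 0.132, -0.991], [-1.0, -0.001, -0.0]]
wrist_force: [0.1, 0.3, 0.2]
width: 0.0852
```

{"fn": "apply_moves", "kwargs": {"commands": [{"xyz":[0,0,0],"twist":[0,0,0],"jaw":0.1},{"xyz":[0,0,0],"twist":[0,0,0],"jaw":0.2},{"xyz":[0,0,0],"twist":[0,0,0],"jaw":0.3},{"xyz":[0,0,0],"twist":[0,0,0],"jaw":0.4},{"xyz":[0,0,0],"twist":[0,0,0],"jaw":0.5},{"xyz":[0,0,0],"twist":[0,0,0],"jaw":0.6},{"xyz":[0,0,0],"twist":[0,0,0],"jaw":0.8},{"xyz":[0,0,0],"twist":[0,0,0],"jaw":1},{"xyz":[0,0,0],"twist":[0,0,0],"jaw":1},{"xyz":[0,0,0],"twist":[0,0,0],"jaw":1}], "squeeze": 50}}

```text
t: 17.85
eef_pos: [0.4543, 0.0798, 0.0513]
tool_rot: [[0.001, 0.991, 0.132], [-0.0, 0.132, -0.991], [-1.0, 0.001, 0.0]]
wrist_force: [-0.6, 0.4, 6.3]
width: 0.0393
```

```bash
python3 -c "
from ov import *
st();go(425.7,-308.5,130,.128)"
```

```text
t 17.85 q [-0.084  0.427  1.772 -0.     0.941 -0.216] p [454.3  79.8  51.3] F [-0.6  0.4  6.3] w 39.3
[[ 0.001  0.991  0.132]
 [-0.     0.132 -0.991]
 [-1.     0.001  0.   ]]
shift [-78.7 -79.4 381.1] twist [ 0.004   0.0002 -0.0008]
```

{"fn": "apply_moves", "kwargs": {"commands": [{"xyz":[-4,0,0],"twist":[0,0,0],"jaw":1},{"xyz":[-12,0,0],"twist":[0,0,0],"jaw":1},{"xyz":[-24,0,0],"twist":[0,0,0],"jaw":1},{"xyz":[-38,-1,5],"twist":[0,0,0],"jaw":1},{"xyz":[-52,-4,17],"twist":[0,0,0],"jaw":1},{"xyz":[-64,-8,38],"twist":[0,0,0],"jaw":1},{"xyz":[-72,-14,68],"twist":[0,0,0],"jaw":1},{"xyz":[-77,-21,102],"twist":[0,0,0],"jaw":1},{"xyz":[-78,-28,136],"twist":[0,0,0],"jaw":1},{"xyz":[-78,-35,170],"twist":[0,0,0],"jaw":1}]}}

```text
t: 18.68
eef_pos: [0.4413, -0.0947, 0.1297]
tool_rot: [[0.001, 0.991, 0.132], [-0.0, 0.132, -0.991], [-1.0, 0.001, 0.0]]
wrist_force: [0.3, 0.1, -2.8]
width: 0.0393
```

{"fn": "apply_moves", "kwargs": {"commands": [{"xyz":[0,-7,34],"twist":[0,0,0],"jaw":1},{"xyz":[0,-14,68],"twist":[0,0,0],"jaw":1},{"xyz":[0,-21,102],"twist":[0,0,0],"jaw":1},{"xyz":[0,-28,134],"twist":[0,0,0],"jaw":1},{"xyz":[0,-34,163],"twist":[0,0,0],"jaw":1},{"xyz":[0,-39,186],"twist":[0,0,0],"jaw":1},{"xyz":[0,-42,202],"twist":[0,0,0],"jaw":1},{"xyz":[3,-44,209],"twist":[0,0,0],"jaw":1},{"xyz":[10,-44,211],"twist":[0,0,0],"jaw":1},{"xyz":[20,-44,211],"twist":[0,0,0],"jaw":1}]}}

```text
t: 19.52
eef_pos: [0.426, -0.3078, 0.1086]
tool_rot: [[0.0, 0.991, 0.132], [-0.0, 0.132, -0.991], [-1.0, 0.0, 0.0]]
wrist_force: [-0.1, 1.0, -2.7]
width: 0.0392
```

```bash
python3 -c "
from ov import *
st();go(425.7,-308.5,51,.132)"
```

```text
t 19.52 q [-0.851  0.438  1.527  0.     1.176 -0.983] p [ 426.  -307.8  108.6] F [-0.1  1.  -2.7] w 39.2
[[ 0.     0.991  0.132]
 [-0.     0.132 -0.991]
 [-1.     0.     0.   ]]
shift [57.6 -0.5  0.6] twist [ 0.      0.0002 -0.0005]
```

{"fn": "apply_moves", "kwargs": {"commands": [{"xyz":[10,0,0],"twist":[0,0,0],"jaw":1},{"xyz":[21,0,0],"twist":[0,0,0],"jaw":1},{"xyz":[31,0,0],"twist":[0,0,0],"jaw":1},{"xyz":[40,0,0],"twist":[0,0,0],"jaw":1},{"xyz":[47,0,0],"twist":[0,0,0],"jaw":1},{"xyz":[52,0,0],"twist":[0,0,0],"jaw":1},{"xyz":[55,0,0],"twist":[0,0,0],"jaw":1},{"xyz":[57,0,0],"twist":[0,0,0],"jaw":1},{"xyz":[58.5,0,0],"twist":[0,0,0],"jaw":1},{"xyz":[59.5,0,0],"twist":[0,0,0],"jaw":1}]}}

```text
t: 20.35
eef_pos: [0.4261, -0.3083, 0.0512]
tool_rot: [[0.001, 0.991, 0.132], [-0.001, 0.132, -0.991], [-1.0, 0.001, 0.001]]
wrist_force: [-4.3, 7.1, 25.2]
width: 0.0391
```

{"fn": "apply_moves", "kwargs": {"commands": [{"xyz":[-1,0,0],"twist":[0,0,0],"jaw":1},{"xyz":[-1,0,0],"twist":[0,0,0],"jaw":0.5},{"xyz":[-1,0,0],"twist":[0,0,0],"jaw":0.4},{"xyz":[-1,0,0],"twist":[0,0,0],"jaw":0.3},{"xyz":[-1,0,0],"twist":[0,0,0],"jaw":0.3},{"xyz":[-1,0,0],"twist":[0,0,0],"jaw":0.3},{"xyz":[-1,0,0],"twist":[0,0,0],"jaw":0.3},{"xyz":[-8,0,0],"twist":[0,0,0],"jaw":0.3},{"xyz":[-24,0,0],"twist":[0,0,0],"jaw":0.3},{"xyz":[-48,0,0],"twist":[0,0,0],"jaw":0.3}]}}

```text
t: 21.18
eef_pos: [0.4252, -0.3076, 0.0969]
tool_rot: [[-0.002, 0.991, 0.132], [0.003, 0.132, -0.991], [-1.0, -0.002, -0.003]]
wrist_force: [-0.3, -1.0, 0.1]
width: 0.0601
```

```bash
python3 -c "
from ov import *
st();go(524.9,-28.4,140,-.0443)
s=capture('scene');crop(s,110,90,340,220,3,'s4')"
```

```text
t 21.18 q [-0.852  0.453  1.542  0.     1.151 -0.984] p [ 425.2 -307.6   96.9] F [-0.3 -1.   0.1] w 60.1
[[-0.002  0.991  0.132]
 [ 0.003  0.132 -0.991]
 [-1.    -0.002 -0.003]]
shift [ -42.6  135.5 -263.8] twist [ 0.1762 -0.0029  0.0023]
```

View pics/s4.png

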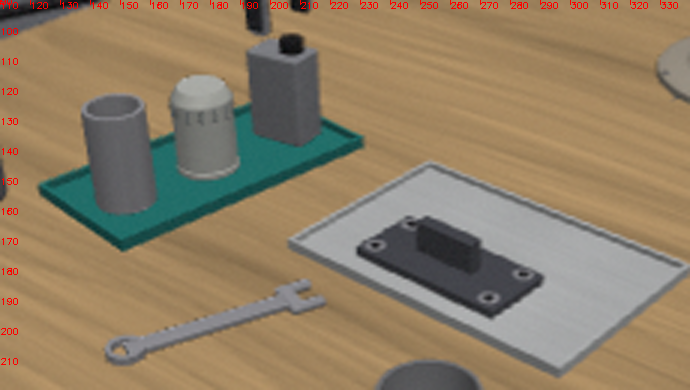

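All three stand upright on the tray, at crop (120,155), (205,128) and (285,90). Next is the cover. I'll rise clear of the tin first.

{"fn": "apply_moves", "kwargs": {"commands": [{"xyz":[-24,0,0],"twist":[0,0,0],"jaw":0.3},{"xyz":[-42,3,-6],"twist":[0,0,0],"jaw":0.3},{"xyz":[-48,14,-28],"twist":[0.01,0,0],"jaw":0.3},{"xyz":[-48,29,-56],"twist":[0.03,0,0],"jaw":0.3},{"xyz":[-48,45,-87],"twist":[0.05,0,0],"jaw":0.35},{"xyz":[-48,61,-118],"twist":[0.08,0,0],"jaw":0.4},{"xyz":[-48,77,-149],"twist":[0.1,0,0],"jaw":0.4},{"xyz":[-48,93,-180],"twist":[0.12,0,0],"jaw":0.4},{"xyz":[-48,108,-210],"twist":[0.15,0,0],"jaw":0.4},{"xyz":[-48,121,-236],"twist":[0.17,0,0],"jaw":0.4}]}}

```text
t: 22.07
eef_pos: [0.5152, -0.0563, 0.1459]
tool_rot: [[0.001, 0.999, -0.039], [-0.0, -0.039, -0.999], [-1.0, 0.001, 0.0]]
wrist_force: [-0.8, 0.3, -0.8]
width: 0.0509
```

```bash
python3 -c "
from ov import *
st();go(524.9,-28.4,70,-.0443)"
```

```text
t 22.07 q [-0.338  0.384  1.494  0.     1.263 -0.299] p [515.2 -56.3 145.9] F [-0.8  0.3 -0.8] w 50.9
[[ 0.001  0.999 -0.039]
 [-0.    -0.039 -0.999]
 [-1.     0.001  0.   ]]
shift [ 75.9   8.6 -28.3] twist [ 0.0055  0.     -0.0008]
```

{"fn": "apply_moves", "kwargs": {"commands": [{"xyz":[2,4,-12],"twist":[0.0055,0,0],"jaw":0.4},{"xyz":[6,7,-22],"twist":[0.0055,0,0],"jaw":0.4},{"xyz":[14,8.6,-27],"twist":[0.0055,0,0],"jaw":0.4},{"xyz":[25,8.6,-28],"twist":[0.0055,0,0],"jaw":0.4},{"xyz":[37,8.6,-28],"twist":[0.0055,0,0],"jaw":0.4},{"xyz":[49,8.6,-28],"twist":[0.0055,0,0],"jaw":0.4},{"xyz":[60,8.6,-28],"twist":[0.0055,0,0],"jaw":0.4},{"xyz":[69,8.6,-28],"twist":[0.0055,0,0],"jaw":0.4},{"xyz":[75,8.6,-28],"twist":[0.0055,0,0],"jaw":0.4},{"xyz":[76,8.6,-28],"twist":[0.0055,0,0],"jaw":0.4}]}}

```text
t: 22.9
eef_pos: [0.5239, -0.0311, 0.0682]
tool_rot: [[-0.002, 0.999, -0.044], [0.001, -0.044, -0.999], [-1.0, -0.002, -0.0]]
wrist_force: [-1.2, -0.1, 0.9]
width: 0.0515
```

```bash
python3 -c "
from ov import *
st();go(524.9,-28.4,22,-.0443)
s=capture('scene');crop(s,210,110,320,210,6,'s5')"
```

```text
t 22.9 q [-0.285  0.49   1.578 -0.     1.076 -0.241] p [523.9 -31.1  68.2] F [-1.2 -0.1  0.9] w 51.5
[[-0.002  0.999 -0.044]
 [ 0.001 -0.044 -0.999]
 [-1.    -0.002 -0.   ]]
shift [46.2  1.  -2.7] twist [ 0.0002 -0.0004  0.0019]
```

View pics/s5.png

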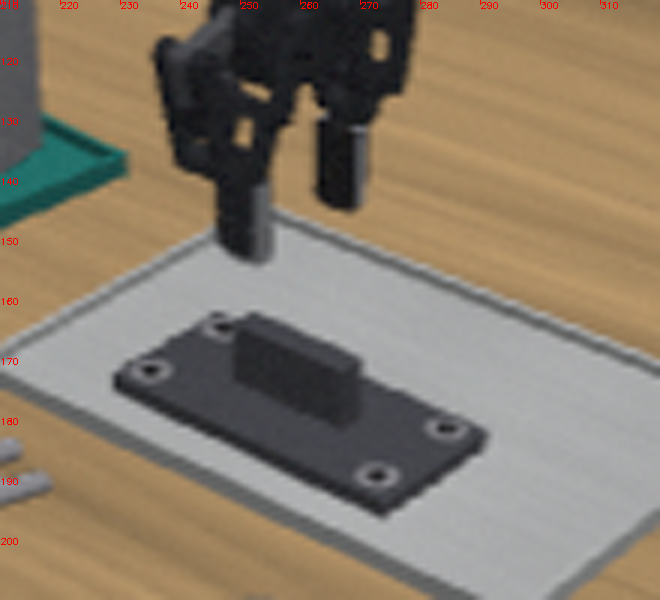

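{"fn": "apply_moves", "kwargs": {"commands": [{"xyz":[4,1,-2.7],"twist":[0,0,0],"jaw":0.4},{"xyz":[10,1,-2.7],"twist":[0,0,0],"jaw":0.4},{"xyz":[18,1,-2.7],"twist":[0,0,0],"jaw":0.4},{"xyz":[26,1,-2.7],"twist":[0,0,0],"jaw":0.4},{"xyz":[34,1,-2.7],"twist":[0,0,0],"jaw":0.4},{"xyz":[40,1,-2.7],"twist":[0,0,0],"jaw":0.4},{"xyz":[44,1,-2.7],"twist":[0,0,0],"jaw":0.4},{"xyz":[46,1,-2.7],"twist":[0,0,0],"jaw":0.4},{"xyz":[46,1,-2.7],"twist":[0,0,0],"jaw":0.4},{"xyz":[46,1,-2.7],"twist":[0,0,0],"jaw":0.4}]}}

```text
t: 23.78
eef_pos: [0.5256, -0.0281, 0.0234]
tool_rot: [[0.0, 0.999, -0.043], [-0.0, -0.043, -0.999], [-1.0, 0.0, 0.0]]
wrist_force: [0.2, -0.1, 1.0]
width: 0.0514
```

{"fn": "apply_moves", "kwargs": {"commands": [{"xyz":[2,0,0],"twist":[0,0,0],"jaw":0.45},{"xyz":[3,0,0],"twist":[0,0,0],"jaw":0.5},{"xyz":[3,0,0],"twist":[0,0,0],"jaw":0.6},{"xyz":[3,0,0],"twist":[0,0,0],"jaw":0.65},{"xyz":[3,0,0],"twist":[0,0,0],"jaw":0.7},{"xyz":[3,0,0],"twist":[0,0,0],"jaw":0.8},{"xyz":[3,0,0],"twist":[0,0,0],"jaw":0.9},{"xyz":[3,0,0],"twist":[0,0,0],"jaw":1},{"xyz":[3,0,0],"twist":[0,0,0],"jaw":1},{"xyz":[3,0,0],"twist":[0,0,0],"jaw":1}], "squeeze": 110}}

```text
t: 24.62
eef_pos: [0.5257, -0.0282, 0.0209]
tool_rot: [[0.001, 0.999, -0.043], [-0.0, -0.043, -0.999], [-1.0, 0.001, 0.0]]
wrist_force: [0.3, 0.7, 5.3]
width: 0.008
```

```bash
python3 -c "
from ov import *
st()"
```

```text
t 24.62 q [-0.279  0.56   1.624 -0.     0.956 -0.235] p [525.7 -28.2  20.9] F [0.3 0.7 5.3] w 8.0
[[ 0.001  0.999 -0.043]
 [-0.    -0.043 -0.999]
 [-1.     0.001  0.   ]]
```

{"fn": "apply_moves", "kwargs": {"commands": [{"xyz":[-1,0,0],"twist":[0,0,0],"jaw":1},{"xyz":[-3,0,0],"twist":[0,0,0],"jaw":1},{"xyz":[-6,0,0],"twist":[0,0,0],"jaw":1},{"xyz":[-10,0,0],"twist":[0,0,0],"jaw":1},{"xyz":[-15,0,0],"twist":[0,0,0],"jaw":1},{"xyz":[-20,0,0],"twist":[0,0,0],"jaw":1},{"xyz":[-24,0,0],"twist":[0,0,0],"jaw":1},{"xyz":[-26,0,0],"twist":[0,0,0],"jaw":1},{"xyz":[-26,0,0],"twist":[0,0,0],"jaw":1},{"xyz":[-26,0,0],"twist":[0,0,0],"jaw":1}]}}

```text
t: 25.45
eef_pos: [0.5255, -0.0281, 0.0464]
tool_rot: [[0.0, 0.999, -0.044], [0.0, -0.044, -0.999], [-1.0, 0.0, -0.0]]
wrist_force: [-0.9, 1.1, -6.0]
width: 0.0081
```

```bash
python3 -c "
from ov import *
s=st();print(s['ft_torque'])
s=capture('scene');crop(s,210,90,320,190,6,'s6')"
```

```text
t 25.45 q [-0.279  0.522  1.599  0.     1.02  -0.235] p [525.5 -28.1  46.4] F [-0.9  1.1 -6. ] w 8.1
[[ 0.     0.999 -0.044]
 [ 0.    -0.044 -0.999]
 [-1.     0.    -0.   ]]
[ 0.02882531  0.001407   -0.02831821]
```

View pics/s6.png

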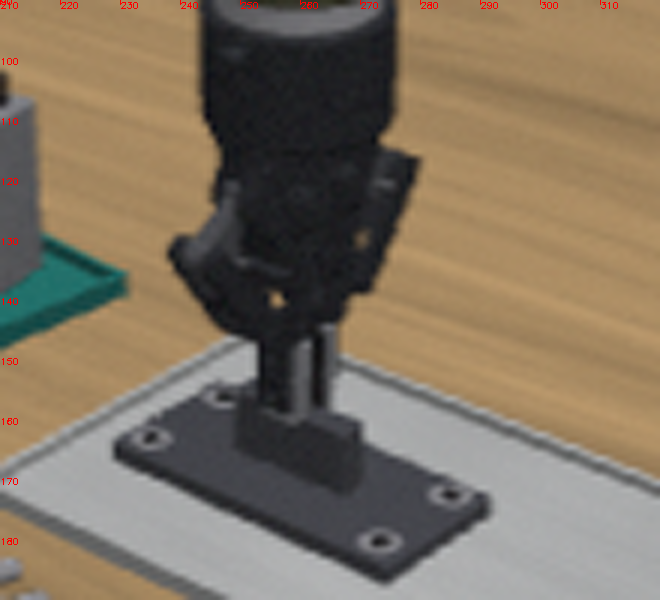

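```bash
python3 -c "
from ov import *
s=capture('scene');s['pixels']=np.clip(s['pixels'].astype(float)*2.2,0,255).astype('uint8')
for y in(1.,):
  print(p(s,[[.5255,-.0281,.0464],[.5255,-.0281,.0704],[.5325,-.0281,.0704],[.5325,-.0281,.0464]]))
crop(s,240,135,290,185,14,'s7')"
```

```text
[[260.00835427 165.45191518]
 [260.04753269 157.04323286]
 [258.29738845 158.16911996]
 [258.27951311 166.59983302]]
```

View pics/s7.png

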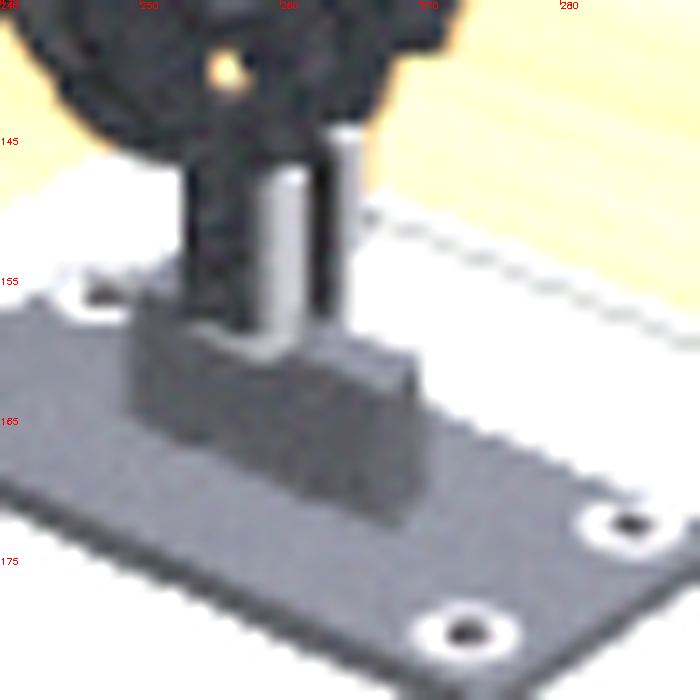

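```bash
python3 -c "
from ov import *
s=capture('scene')
for z in (.068,.075,.08,.085): print(z,p(s,[[.5239+.026,-.0311,z],[.5239+.038,-.0311,z],[.5239-.026,-.0311,z],[.5239-.038,-.0311,z]]).round(1).tolist())
print()
for z in (.046,.055,.060,.065,.07,.075): print(z,p(s,[[.5255+.004,-.0281,z],[.5255+.016,-.0281,z],[.5255-.004,-.0281,z]]).round(1).tolist())
overlay(s,[('cover',(.5249,-.0284,.0295),-.044)],230,130,310,200,9,'ov7')
"
```

```text
0.068 [[252.9, 161.5], [249.8, 163.5], [265.8, 153.2], [268.7, 151.3]]
0.075 [[252.9, 159.0], [249.8, 161.0], [265.9, 150.7], [268.7, 148.9]]
0.08 [[252.9, 157.2], [249.8, 159.1], [265.9, 149.0], [268.8, 147.1]]
0.085 [[252.9, 155.4], [249.7, 157.3], [265.9, 147.2], [268.8, 145.4]]

0.046 [[259.0, 166.2], [256.0, 168.2], [261.0, 164.9]]
0.055 [[259.0, 163.1], [256.0, 165.1], [261.0, 161.8]]
0.06 [[259.0, 161.4], [256.0, 163.3], [261.0, 160.1]]
0.065 [[259.0, 159.6], [256.0, 161.6], [261.0, 158.3]]
0.07 [[259.0, 157.8], [256.0, 159.8], [261.0, 156.5]]
0.075 [[259.1, 156.0], [256.0, 158.0], [261.1, 154.8]]
```

View pics/ov7.png

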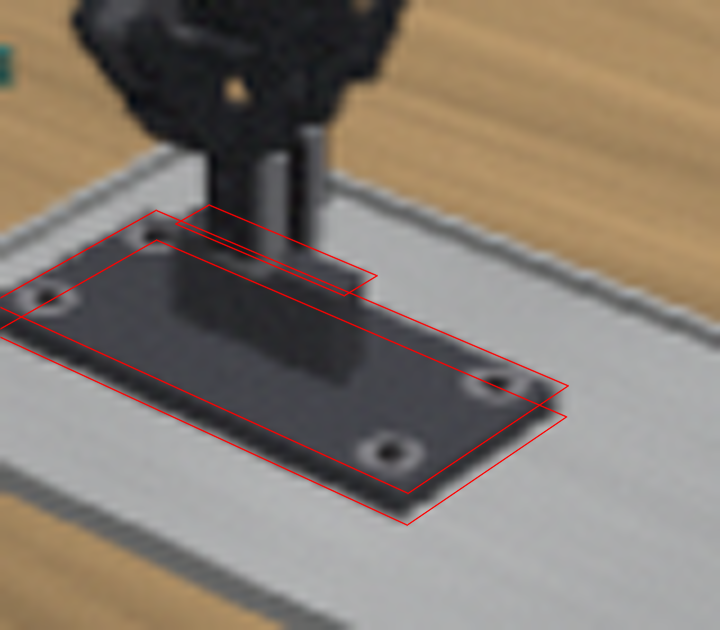

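```bash
python3 -c "
from ov import *
s=capture('scene')
d=np.array([.73,-.684,0])
for z in (.125,.13,.135,.14,.145): print(z,p(s,[np.array([.4444,-.1047,z])+k*d for k in(.0427,.05,-.0427,-.05)]).round(1).tolist())
"
```

```text
0.125 [[239.5, 118.5], [236.7, 118.7], [272.0, 116.4], [274.8, 116.2]]
0.13 [[239.4, 116.7], [236.6, 116.9], [272.1, 114.6], [274.8, 114.4]]
0.135 [[239.4, 114.9], [236.6, 115.1], [272.1, 112.8], [274.9, 112.6]]
0.14 [[239.3, 113.1], [236.5, 113.3], [272.1, 111.0], [274.9, 110.9]]
0.145 [[239.3, 111.3], [236.5, 111.5], [272.2, 109.2], [274.9, 109.1]]
```

The cover lifted level, with Fz about -6 N. But the fingertips appear to hold only the top few mm of the rib: they sit about 20 mm above the stated TCP, and the width reads 8 mm instead of 14. I'll set it back down and regrip lower, watching the force for contact.

{"fn": "apply_moves", "kwargs": {"commands": [{"xyz":[4,0,0],"twist":[0,0,0],"jaw":1},{"xyz":[10,0,0],"twist":[0,0,0],"jaw":1},{"xyz":[16,0,0],"twist":[0,0,0],"jaw":1},{"xyz":[21,0,0],"twist":[0,0,0],"jaw":1},{"xyz":[24,0,0],"twist":[0,0,0],"jaw":1},{"xyz":[25.5,0,0],"twist":[0,0,0],"jaw":1},{"xyz":[26,0,0],"twist":[0,0,0],"jaw":1},{"xyz":[26,0,0],"twist":[0,0,0],"jaw":0.8},{"xyz":[26,0,0],"twist":[0,0,0],"jaw":0.6},{"xyz":[26,0,0],"twist":[0,0,0],"jaw":0.6}]}}

```text
t: 26.48
eef_pos: [0.5261, -0.0283, 0.0207]
tool_rot: [[0.002, 0.999, -0.044], [-0.0, -0.044, -0.999], [-1.0, 0.002, 0.0]]
wrist_force: [-0.1, -0.2, -0.4]
width: 0.0339
```

{"fn": "apply_moves", "kwargs": {"commands": [{"xyz":[0,0,0],"twist":[0,0,0],"jaw":0.6},{"xyz":[1,0,0],"twist":[0,0,0],"jaw":0.6},{"xyz":[2,0,0],"twist":[0,0,0],"jaw":0.6},{"xyz":[3,0,0],"twist":[0,0,0],"jaw":0.6},{"xyz":[4,0,0],"twist":[0,0,0],"jaw":0.6},{"xyz":[5,0,0],"twist":[0,0,0],"jaw":0.6},{"xyz":[6,0,0],"twist":[0,0,0],"jaw":0.6},{"xyz":[6,0,0],"twist":[0,0,0],"jaw":0.6},{"xyz":[6,0,0],"twist":[0,0,0],"jaw":0.6},{"xyz":[6,0,0],"twist":[0,0,0],"jaw":0.6}]}}

```text
t: 27.32
eef_pos: [0.5256, -0.0281, 0.0144]
tool_rot: [[0.0, 0.999, -0.043], [-0.0, -0.043, -0.999], [-1.0, 0.0, 0.0]]
wrist_force: [-0.1, -0.7, 0.0]
width: 0.0343
```

```bash
python3 -c "
from ov import *
s=capture('scene');s['pixels']=np.clip(s['pixels'].astype(float)*2.2,0,255).astype('uint8')
crop(s,230,130,290,190,12,'s8')"
```

```text
(no output)
```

View pics/s8.png

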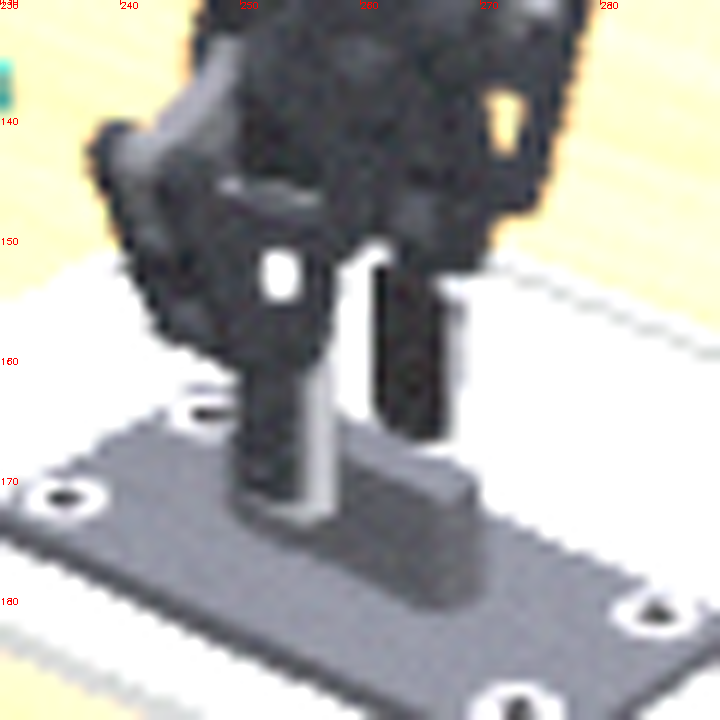

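Confirmed: the tip is about 17 mm above the plate and there's no contact force. Going 11 mm lower.

{"fn": "apply_moves", "kwargs": {"commands": [{"xyz":[1,0,0],"twist":[0,0,0],"jaw":0.6},{"xyz":[2.5,0,0],"twist":[0,0,0],"jaw":0.6},{"xyz":[4,0,0],"twist":[0,0,0],"jaw":0.6},{"xyz":[5.5,0,0],"twist":[0,0,0],"jaw":0.6},{"xyz":[7,0,0],"twist":[0,0,0],"jaw":0.6},{"xyz":[8.5,0,0],"twist":[0,0,0],"jaw":0.6},{"xyz":[10,0,0],"twist":[0,0,0],"jaw":0.6},{"xyz":[11,0,0],"twist":[0,0,0],"jaw":0.6},{"xyz":[11,0,0],"twist":[0,0,0],"jaw":0.6},{"xyz":[11,0,0],"twist":[0,0,0],"jaw":0.6}]}}

```text
t: 28.2
eef_pos: [0.5255, -0.0281, 0.0033]
tool_rot: [[-0.0, 0.999, -0.043], [0.0, -0.043, -0.999], [-1.0, -0.0, -0.0]]
wrist_force: [-0.8, -0.2, 0.9]
width: 0.0342
```

{"fn": "apply_moves", "kwargs": {"commands": [{"xyz":[0,0,0],"twist":[0,0,0],"jaw":0.65},{"xyz":[0,0,0],"twist":[0,0,0],"jaw":0.7},{"xyz":[0,0,0],"twist":[0,0,0],"jaw":0.75},{"xyz":[0,0,0],"twist":[0,0,0],"jaw":0.8},{"xyz":[0,0,0],"twist":[0,0,0],"jaw":0.85},{"xyz":[0,0,0],"twist":[0,0,0],"jaw":0.9},{"xyz":[0,0,0],"twist":[0,0,0],"jaw":1},{"xyz":[0,0,0],"twist":[0,0,0],"jaw":1},{"xyz":[0,0,0],"twist":[0,0,0],"jaw":1},{"xyz":[0,0,0],"twist":[0,0,0],"jaw":1}], "squeeze": 110}}

```text
t: 29.03
eef_pos: [0.5255, -0.0281, 0.0037]
tool_rot: [[0.0, 0.999, -0.043], [-0.0, -0.043, -0.999], [-1.0, 0.0, 0.0]]
wrist_force: [-2.2, 1.2, 5.2]
width: 0.0113
```

```bash
python3 -c "
from ov import *
st()
s=capture('scene');s['pixels']=np.clip(s['pixels'].astype(float)*2.2,0,255).astype('uint8')
crop(s,230,130,290,190,12,'s9')"
```

```text
t 29.03 q [-0.279  0.587  1.639 -0.     0.915 -0.235] p [525.5 -28.1   3.7] F [-2.2  1.2  5.2] w 11.3
[[ 0.     0.999 -0.043]
 [-0.    -0.043 -0.999]
 [-1.     0.     0.   ]]
```

View pics/s9.png

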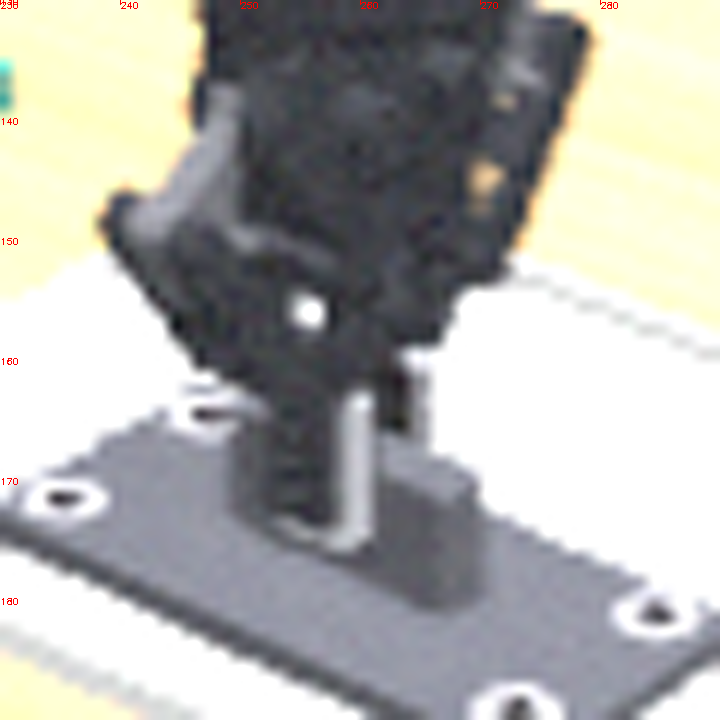

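Now a deep, firm grip: the near pad covers most of the rib face. Lifting and carrying to the pad.

```bash
python3 -c "
from ov import *
go(459.9,329.4,80,.0755)"
```

```text
shift [ -76.3  -81.  -354.3] twist [-1.189e-01  1.000e-04 -2.000e-04]
```

{"fn": "apply_moves", "kwargs": {"commands": [{"xyz":[-2,0,0],"twist":[0,0,0],"jaw":1},{"xyz":[-6,0,0],"twist":[0,0,0],"jaw":1},{"xyz":[-13,0,0],"twist":[0,0,0],"jaw":1},{"xyz":[-22,0,0],"twist":[0,0,0],"jaw":1},{"xyz":[-33,0,0],"twist":[0,0,0],"jaw":1},{"xyz":[-44,0,0],"twist":[0,0,0],"jaw":1},{"xyz":[-55,0,0],"twist":[0,0,0],"jaw":1},{"xyz":[-65,0,0],"twist":[0,0,0],"jaw":1},{"xyz":[-72,0,0],"twist":[0,0,0],"jaw":1},{"xyz":[-76,0,0],"twist":[0,0,0],"jaw":1}]}}

```text
t: 29.92
eef_pos: [0.5258, -0.0281, 0.0806]
tool_rot: [[0.001, 0.999, -0.043], [-0.0, -0.043, -0.999], [-1.0, 0.001, 0.0]]
wrist_force: [0.1, -1.0, -6.0]
width: 0.0115
```

```bash
python3 -c "
from ov import *
s=st();print(s['ft_torque']);go(459.9,329.4,80,.0755)
s=capture('scene');crop(s,210,90,320,190,6,'s10')"
```

```text
t 29.92 q [-0.279  0.475  1.561  0.     1.105 -0.235] p [525.8 -28.1  80.6] F [ 0.1 -1.  -6. ] w 11.5
[[ 0.001  0.999 -0.043]
 [-0.    -0.043 -0.999]
 [-1.     0.001  0.   ]]
[ 0.02916695 -0.02101787 -0.02583303]
shift [   0.4  -81.3 -354.3] twist [-0.1189  0.0004 -0.0014]
```

View pics/s10.png

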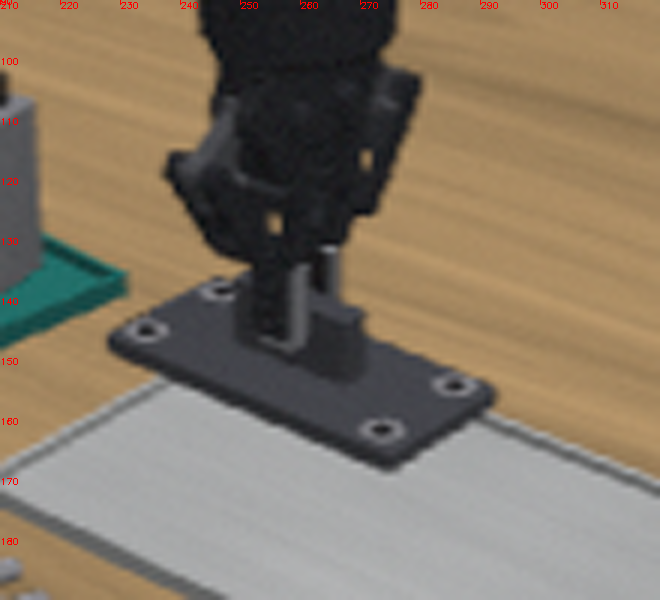

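The cover hangs level in a firm grip. Carrying it to the pad.

{"fn": "apply_moves", "kwargs": {"commands": [{"xyz":[0,-2,-8],"twist":[0,0,0],"jaw":1},{"xyz":[0,-5,-22],"twist":[-0.01,0,0],"jaw":1},{"xyz":[0,-9,-42],"twist":[-0.015,0,0],"jaw":1},{"xyz":[0,-15,-66],"twist":[-0.02,0,0],"jaw":1},{"xyz":[0,-21,-92],"twist":[-0.03,0,0],"jaw":1},{"xyz":[0,-27,-118],"twist":[-0.04,0,0],"jaw":1},{"xyz":[0,-33,-144],"twist":[-0.05,0,0],"jaw":1},{"xyz":[0,-39,-170],"twist":[-0.06,0,0],"jaw":1},{"xyz":[0,-45,-196],"twist":[-0.07,0,0],"jaw":1},{"xyz":[0,-51,-222],"twist":[-0.08,0,0],"jaw":1}]}}

```text
t: 30.8
eef_pos: [0.483, 0.1976, 0.0787]
tool_rot: [[-0.002, 0.999, 0.037], [-0.0, 0.037, -0.999], [-1.0, -0.002, 0.0]]
wrist_force: [1.4, -0.1, -5.5]
width: 0.0113
```

{"fn": "apply_moves", "kwargs": {"commands": [{"xyz":[0,-5,-24],"twist":[-0.01,0,0],"jaw":1},{"xyz":[0,-9,-46],"twist":[-0.015,0,0],"jaw":1},{"xyz":[0,-13,-66],"twist":[-0.02,0,0],"jaw":1},{"xyz":[0,-17,-84],"twist":[-0.025,0,0],"jaw":1},{"xyz":[0,-20,-99],"twist":[-0.03,0,0],"jaw":1},{"xyz":[0,-22,-111],"twist":[-0.033,0,0],"jaw":1},{"xyz":[0,-24,-119],"twist":[-0.036,0,0],"jaw":1},{"xyz":[0,-25,-124],"twist":[-0.038,0,0],"jaw":1},{"xyz":[0,-25,-124],"twist":[-0.038,0,0],"jaw":1},{"xyz":[0,-25,-124],"twist":[-0.038,0,0],"jaw":1}]}}

```text
t: 31.63
eef_pos: [0.4547, 0.3185, 0.0792]
tool_rot: [[-0.0, 0.997, 0.074], [-0.0, 0.074, -0.997], [-1.0, -0.0, 0.0]]
wrist_force: [-0.1, 0.2, -6.4]
width: 0.0115
```

```bash
python3 -c "
from ov import *
s=st();
a=.0755;d=-35+35*np.cos(.3)
X,Y=459.9+d*np.cos(a),329.4+d*np.sin(a);print(X,Y,12+35*np.sin(.3))
go(X,Y,40,a,.3)
t=capture('top'); it=[('pad',(.4599,.3294,0),.0755),('cover',(.4599,.3294,.08),.0755)]
overlay(t,it,90,190,180,260,8,'t11')"
```

```text
t 31.63 q [ 0.398  0.519  1.48  -0.     1.143  0.324] p [454.7 318.5  79.2] F [-0.1  0.2 -6.4] w 11.5
[[-0.     0.997  0.074]
 [-0.     0.074 -0.997]
 [-1.    -0.     0.   ]]
458.34123038401225 329.28208876763983 22.343207233146885
shift [ 39.2   4.4 -10.5] twist [-0.0011  0.0006  0.3003]
```

View pics/t11.png

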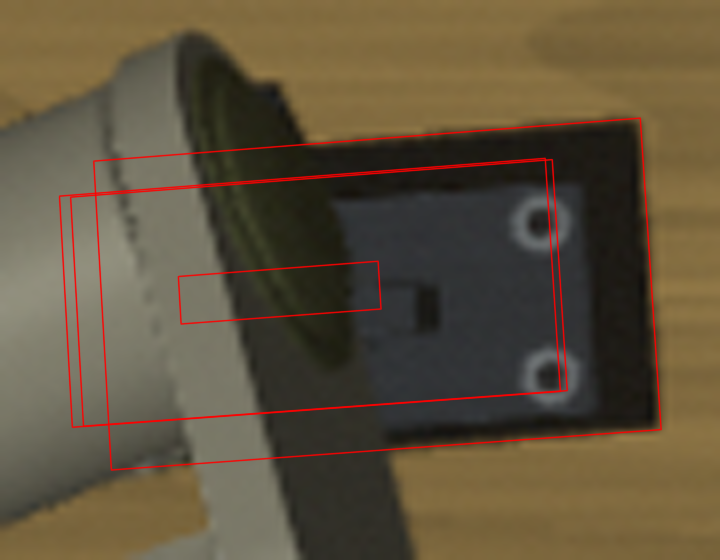

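{"fn": "apply_moves", "kwargs": {"commands": [{"xyz":[2,0.5,-1],"twist":[0,0,0.02],"jaw":1},{"xyz":[6,1,-2.5],"twist":[0,0,0.05],"jaw":1},{"xyz":[11,1.5,-4],"twist":[0,0,0.09],"jaw":1},{"xyz":[17,2,-5.5],"twist":[0,0,0.14],"jaw":1},{"xyz":[23,3,-7],"twist":[0,0,0.19],"jaw":1},{"xyz":[29,3.5,-8.5],"twist":[0,0,0.23],"jaw":1},{"xyz":[34,4,-9.5],"twist":[0,0,0.265],"jaw":1},{"xyz":[37,4.4,-10.5],"twist":[0,0,0.29],"jaw":1},{"xyz":[39,4.4,-10.5],"twist":[0,0,0.3],"jaw":1},{"xyz":[39,4.4,-10.5],"twist":[0,0,0.3],"jaw":1}]}}

```text
t: 32.52
eef_pos: [0.4579, 0.329, 0.0398]
tool_rot: [[0.293, 0.953, 0.074], [0.021, 0.071, -0.997], [-0.956, 0.294, 0.001]]
wrist_force: [-0.5, -0.3, -5.6]
width: 0.0112
```

```bash
python3 -c "
from ov import *
s=st();print(s['ft_torque']);go(458.3,329.3,24,.0755,.3)
s=capture('scene');crop(s,340,150,470,260,5,'s12')"
```

```text
t 32.52 q [ 0.47   0.512  1.702 -0.188  0.66   0.529] p [457.9 329.   39.8] F [-0.5 -0.3 -5.6] w 11.2
[[ 0.293  0.953  0.074]
 [ 0.021  0.071 -0.997]
 [-0.956  0.294  0.001]]
[-0.05907364  0.50559544  0.03113953]
shift [15.3 -4.2 -0.3] twist [-0.0014  0.0013  0.0015]
```

View pics/s12.png

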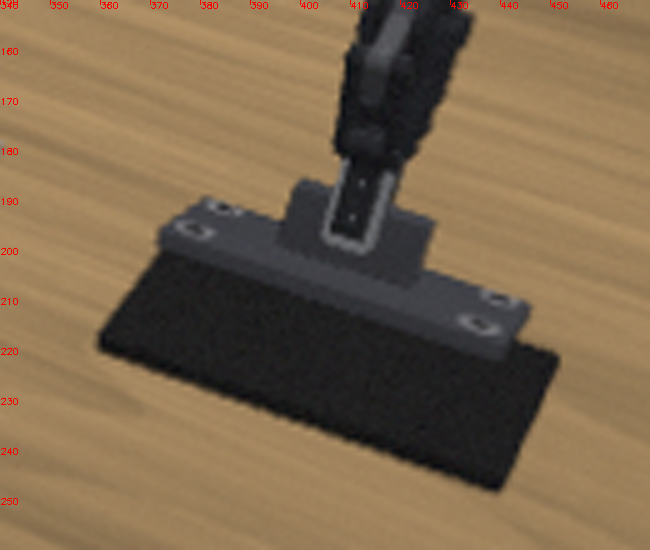

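Tilted with the near (-x) long edge down. Lowering along world z, slowly at the end.

{"fn": "apply_moves", "kwargs": {"commands": [{"xyz":[3,-0.9,0],"twist":[0,0,0],"jaw":1},{"xyz":[6,-1.8,0],"twist":[0,0,0],"jaw":1},{"xyz":[9,-2.8,0],"twist":[0,0,0],"jaw":1},{"xyz":[11,-3.4,0],"twist":[0,0,0],"jaw":1},{"xyz":[12.5,-3.8,0],"twist":[0,0,0],"jaw":1},{"xyz":[13.5,-4.2,0],"twist":[0,0,0],"jaw":1},{"xyz":[14.5,-4.5,0],"twist":[0,0,0],"jaw":1},{"xyz":[15,-4.6,0],"twist":[0,0,0],"jaw":1},{"xyz":[15,-4.6,0],"twist":[0,0,0],"jaw":1},{"xyz":[15,-4.6,0],"twist":[0,0,0],"jaw":1}]}}

```text
t: 33.4
eef_pos: [0.4584, 0.3297, 0.0247]
tool_rot: [[0.295, 0.953, 0.074], [0.022, 0.071, -0.997], [-0.955, 0.296, -0.0]]
wrist_force: [0.5, -0.4, -5.5]
width: 0.0117
```

{"fn": "apply_moves", "kwargs": {"commands": [{"xyz":[0.4,-0.1,0],"twist":[0,0,0],"jaw":1},{"xyz":[0.8,-0.2,0],"twist":[0,0,0],"jaw":1},{"xyz":[1.2,-0.35,0],"twist":[0,0,0],"jaw":1},{"xyz":[1.5,-0.45,0],"twist":[0,0,0],"jaw":1},{"xyz":[1.5,-0.45,0],"twist":[0,0,0],"jaw":1},{"xyz":[1.5,-0.45,0],"twist":[0,0,0],"jaw":1},{"xyz":[1.5,-0.45,0],"twist":[0,0,0],"jaw":1},{"xyz":[1.5,-0.45,0],"twist":[0,0,0],"jaw":1},{"xyz":[1.5,-0.45,0],"twist":[0,0,0],"jaw":1},{"xyz":[1.5,-0.45,0],"twist":[0,0,0],"jaw":1}]}}

```text
t: 34.23
eef_pos: [0.4584, 0.3297, 0.0231]
tool_rot: [[0.295, 0.953, 0.074], [0.022, 0.071, -0.997], [-0.955, 0.296, 0.0]]
wrist_force: [0.4, 0.3, -6.0]
width: 0.0117
```

{"fn": "apply_moves", "kwargs": {"commands": [{"xyz":[0.3,-0.1,0],"twist":[0,0,0],"jaw":1},{"xyz":[0.6,-0.2,0],"twist":[0,0,0],"jaw":1},{"xyz":[0.9,-0.3,0],"twist":[0,0,0],"jaw":1},{"xyz":[1.2,-0.35,0],"twist":[0,0,0],"jaw":1},{"xyz":[1.5,-0.45,0],"twist":[0,0,0],"jaw":1},{"xyz":[1.5,-0.45,0],"twist":[0,0,0],"jaw":1},{"xyz":[1.5,-0.45,0],"twist":[0,0,0],"jaw":1},{"xyz":[1.5,-0.45,0],"twist":[0,0,0],"jaw":1},{"xyz":[1.5,-0.45,0],"twist":[0,0,0],"jaw":1},{"xyz":[1.5,-0.45,0],"twist":[0,0,0],"jaw":1}]}}

```text
t: 35.07
eef_pos: [0.4586, 0.3298, 0.0218]
tool_rot: [[0.295, 0.953, 0.074], [0.022, 0.071, -0.997], [-0.955, 0.296, -0.0]]
wrist_force: [-2.5, -1.6, 4.2]
width: 0.0115
```

```bash
python3 -c "
from ov import *
s=st();print(s['ft_torque'])
s=capture('scene');crop(s,340,150,470,260,5,'s13')"
```

```text
t 35.07 q [ 0.471  0.543  1.718 -0.2    0.612  0.545] p [458.6 329.8  21.8] F [-2.5 -1.6  4.2] w 11.5
[[ 0.295  0.953  0.074]
 [ 0.022  0.071 -0.997]
 [-0.955  0.296 -0.   ]]
[-0.3260049   0.70187858 -0.10457456]
```

View pics/s13.png

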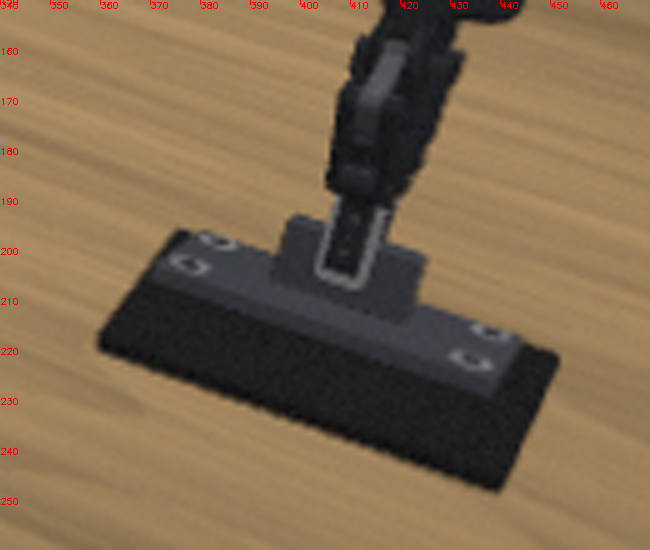

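The -x long edge is on the pad, with Fz gone from -6 N to +4 N at TCP z 21.8 mm. Now the pivot arc.

```bash
python3 -c "
from ov import *
R=np.array(get_state()['tool_rot']); ex=np.array([np.cos(.0755),np.sin(.0755),0]); ez=np.array([0,0,1.])
f=lambda t:35*(np.cos(t)*ex+np.sin(t)*ez)
for t in np.linspace(.3,0,21)[1:]: print(round(t-.3,3),np.round(R.T@(f(t)-f(.3)),2))"
```

```text
-0.015 [ 0.52 -0.   -0.  ]
-0.03 [ 1.05 -0.02 -0.  ]
-0.045 [ 1.57 -0.04 -0.  ]
-0.06 [ 2.1  -0.06 -0.  ]
-0.075 [ 2.62 -0.1  -0.  ]
-0.09 [ 3.15 -0.14 -0.  ]
-0.105 [ 3.67 -0.19 -0.  ]
-0.12 [ 4.19 -0.25 -0.  ]
-0.135 [ 4.71 -0.32 -0.  ]
-0.15 [ 5.23 -0.4  -0.  ]
-0.165 [ 5.75 -0.48 -0.  ]
-0.18 [ 6.27 -0.57 -0.  ]
-0.195 [ 6.78 -0.67 -0.  ]
-0.21 [ 7.3  -0.77 -0.  ]
-0.225 [ 7.81 -0.89 -0.  ]
-0.24 [ 8.32 -1.01 -0.  ]
-0.255 [ 8.83 -1.14 -0.  ]
-0.27 [ 9.33 -1.27 -0.  ]
-0.285 [ 9.84 -1.42 -0.  ]
-0.3 [10.34 -1.57  0.  ]
```

{"fn": "apply_moves", "kwargs": {"commands": [{"xyz":[0.5,0,0],"twist":[0,0,-0.015],"jaw":1},{"xyz":[1.05,0,0],"twist":[0,0,-0.03],"jaw":1},{"xyz":[1.6,0,0],"twist":[0,0,-0.045],"jaw":1},{"xyz":[2.1,-0.1,0],"twist":[0,0,-0.06],"jaw":1},{"xyz":[2.6,-0.1,0],"twist":[0,0,-0.075],"jaw":1},{"xyz":[3.15,-0.15,0],"twist":[0,0,-0.09],"jaw":1},{"xyz":[3.7,-0.2,0],"twist":[0,0,-0.105],"jaw":1},{"xyz":[4.2,-0.25,0],"twist":[0,0,-0.12],"jaw":1},{"xyz":[4.7,-0.3,0],"twist":[0,0,-0.135],"jaw":1},{"xyz":[5.2,-0.4,0],"twist":[0,0,-0.15],"jaw":1}]}}

```text
t: 35.95
eef_pos: [0.4597, 0.3299, 0.0166]
tool_rot: [[0.147, 0.986, 0.074], [0.011, 0.074, -0.997], [-0.989, 0.148, -0.0]]
wrist_force: [-1.1, -2.8, 4.2]
width: 0.0115
```

```bash
python3 -c "
from ov import *
s=st()
R=np.array(s['tool_rot']); ex=np.array([np.cos(.0755),np.sin(.0755),0]); ez=np.array([0,0,1.])
f=lambda t:35*(np.cos(t)*ex+np.sin(t)*ez)
for t in np.linspace(.15,0,11)[1:]: print(round(t-.15,3),np.round(R.T@(f(t)-f(.15)),2))
go(460.2,329.9,11.5,.0755,0)"
```

```text
t 35.95 q [ 0.44   0.578  1.617 -0.073  0.809  0.412] p [459.7 329.9  16.6] F [-1.1 -2.8  4.2] w 11.5
[[ 0.147  0.986  0.074]
 [ 0.011  0.074 -0.997]
 [-0.989  0.148 -0.   ]]
-0.015 [ 0.52 -0.    0.  ]
-0.03 [ 1.05 -0.01  0.  ]
-0.045 [ 1.57 -0.03  0.  ]
-0.06 [ 2.1  -0.06  0.  ]
-0.075 [ 2.62 -0.09  0.  ]
-0.09 [ 3.15 -0.14  0.  ]
-0.105 [ 3.67 -0.19  0.  ]
-0.12 [ 4.19 -0.25  0.  ]
-0.135 [ 4.71 -0.31  0.  ]
-0.15 [ 5.23 -0.39  0.  ]
shift [ 5.1 -0.2 -0. ] twist [-0.001  -0.0002 -0.1485]
```

{"fn": "apply_moves", "kwargs": {"commands": [{"xyz":[0.5,0,0],"twist":[0,0,-0.015],"jaw":1},{"xyz":[1.05,0,0],"twist":[0,0,-0.03],"jaw":1},{"xyz":[1.6,0,0],"twist":[0,0,-0.045],"jaw":1},{"xyz":[2.1,-0.1,0],"twist":[0,0,-0.06],"jaw":1},{"xyz":[2.6,-0.1,0],"twist":[0,0,-0.075],"jaw":1},{"xyz":[3.15,-0.15,0],"twist":[0,0,-0.09],"jaw":1},{"xyz":[3.7,-0.2,0],"twist":[0,0,-0.105],"jaw":1},{"xyz":[4.2,-0.25,0],"twist":[0,0,-0.12],"jaw":1},{"xyz":[4.7,-0.3,0],"twist":[0,0,-0.135],"jaw":1},{"xyz":[5.2,-0.4,0],"twist":[0,0,-0.149],"jaw":1}]}}

```text
t: 36.78
eef_pos: [0.4598, 0.3298, 0.0117]
tool_rot: [[-0.001, 0.997, 0.075], [0.0, 0.075, -0.997], [-1.0, -0.001, -0.0]]
wrist_force: [-6.9, -3.5, 15.1]
width: 0.0115
```

```bash
python3 -c "
from ov import *
s=st();print(s['ft_torque'])
s=capture('scene');crop(s,340,150,470,260,5,'s14')"
```

```text
t 36.78 q [4.130e-01 6.250e-01 1.517e+00 1.000e-03 1.001e+00 3.380e-01] p [459.8 329.8  11.7] F [-6.9 -3.5 15.1] w 11.5
[[-0.001  0.997  0.075]
 [ 0.     0.075 -0.997]
 [-1.    -0.001 -0.   ]]
[-0.61776844  1.10852084 -0.02949426]
```

View pics/s14.png

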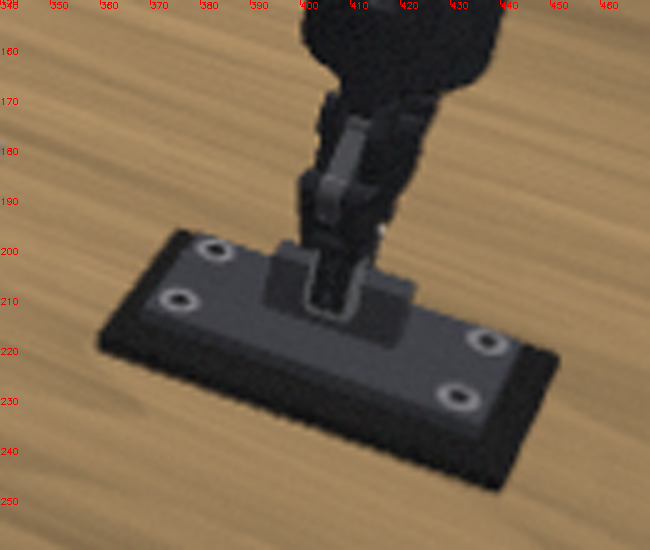

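Flat on the pad with about 21 N of contact force. Releasing gently, then up.

{"fn": "apply_moves", "kwargs": {"commands": [{"xyz":[0,0,0],"twist":[0,0,0],"jaw":0.85},{"xyz":[0,0,0],"twist":[0,0,0],"jaw":0.75},{"xyz":[0,0,0],"twist":[0,0,0],"jaw":0.65},{"xyz":[0,0,0],"twist":[0,0,0],"jaw":0.5},{"xyz":[0,0,0],"twist":[0,0,0],"jaw":0.5},{"xyz":[0,0,0],"twist":[0,0,0],"jaw":0.5},{"xyz":[-5,0,0],"twist":[0,0,0],"jaw":0.5},{"xyz":[-16,0,0],"twist":[0,0,0],"jaw":0.5},{"xyz":[-34,0,0],"twist":[0,0,0],"jaw":0.5},{"xyz":[-58,0,0],"twist":[0,0,0],"jaw":0.5}]}}

```text
t: 37.67
eef_pos: [0.4591, 0.3295, 0.0691]
tool_rot: [[-0.002, 0.997, 0.074], [-0.001, 0.074, -0.997], [-1.0, -0.002, 0.001]]
wrist_force: [-1.7, 0.3, -0.6]
width: 0.0423
```

```bash
python3 -c "
from ov import *
st();go(425.9,-308.0,155,.132)"
```

```text
t 37.67 q [ 0.413  0.547  1.462 -0.     1.135  0.339] p [459.1 329.5  69.1] F [-1.7  0.3 -0.6] w 42.3
[[-0.002  0.997  0.074]
 [-0.001  0.074 -0.997]
 [-1.    -0.002  0.001]]
shift [-85.2 -80.7 633.3] twist [-0.0575  0.0008  0.0018]
```

{"fn": "apply_moves", "kwargs": {"commands": [{"xyz":[-25,0,5],"twist":[0,0,0],"jaw":0.4},{"xyz":[-50,-2,22],"twist":[0,0,0],"jaw":0.3},{"xyz":[-68,-6,50],"twist":[0,0,0],"jaw":0.3},{"xyz":[-78,-10,84],"twist":[-0.01,0,0],"jaw":0.3},{"xyz":[-84,-15,120],"twist":[-0.01,0,0],"jaw":0.3},{"xyz":[-85,-20,157],"twist":[-0.02,0,0],"jaw":0.3},{"xyz":[-85,-25,194],"twist":[-0.02,0,0],"jaw":0.3},{"xyz":[-85,-30,231],"twist":[-0.02,0,0],"jaw":0.3},{"xyz":[-85,-34,268],"twist":[-0.03,0,0],"jaw":0.3},{"xyz":[-85,-39,305],"twist":[-0.03,0,0],"jaw":0.3}]}}

```text
t: 38.5
eef_pos: [0.4432, 0.0211, 0.1548]
tool_rot: [[0.002, 0.994, 0.105], [-0.0, 0.105, -0.994], [-1.0, 0.002, 0.0]]
wrist_force: [1.7, -1.2, 0.2]
width: 0.0599
```

{"fn": "apply_moves", "kwargs": {"commands": [{"xyz":[0,-5,36],"twist":[0,0,0],"jaw":0.3},{"xyz":[0,-9,73],"twist":[-0.01,0,0],"jaw":0.3},{"xyz":[0,-14,110],"twist":[-0.01,0,0],"jaw":0.3},{"xyz":[0,-19,147],"twist":[-0.02,0,0],"jaw":0.3},{"xyz":[0,-23,184],"twist":[-0.02,0,0],"jaw":0.3},{"xyz":[0,-28,220],"twist":[-0.02,0,0],"jaw":0.3},{"xyz":[0,-32,252],"twist":[-0.025,0,0],"jaw":0.3},{"xyz":[0,-36,280],"twist":[-0.028,0,0],"jaw":0.3},{"xyz":[0,-39,302],"twist":[-0.028,0,0],"jaw":0.3},{"xyz":[0,-41,318],"twist":[-0.028,0,0],"jaw":0.3}]}}

```text
t: 39.33
eef_pos: [0.4357, -0.2999, 0.1544]
tool_rot: [[0.001, 0.991, 0.131], [-0.0, 0.131, -0.991], [-1.0, 0.001, 0.001]]
wrist_force: [0.1, -0.5, 0.3]
width: 0.0597
```

```bash
python3 -c "
from ov import *
st();go(425.9,-308.0,110,.132)
t=capture('top'); it=[('pad',(.4599,.3294,0),.0755),('cover',(.4599,.3294,.012),.0755)]
overlay(t,it,90,190,180,260,8,'t15')
s=capture('scene');crop(s,100,60,470,260,2,'s15')"
```

```text
t 39.33 q [-8.270e-01  3.920e-01  1.452e+00  1.000e-03  1.296e+00 -9.580e-01] p [ 435.7 -299.9  154.4] F [ 0.1 -0.5  0.3] w 59.7
[[ 0.001  0.991  0.131]
 [-0.     0.131 -0.991]
 [-1.     0.001  0.001]]
shift [ 44.4 -10.8   6.8] twist [-0.0009  0.0005 -0.0012]
```

View pics/t15.png

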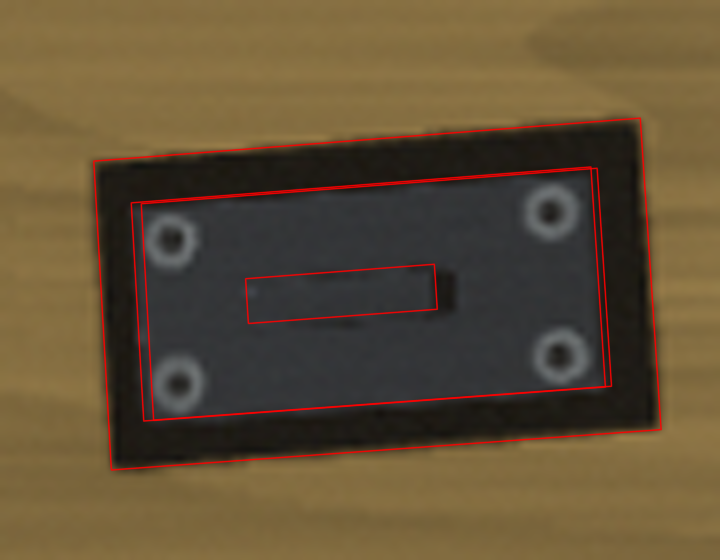

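View pics/s15.png

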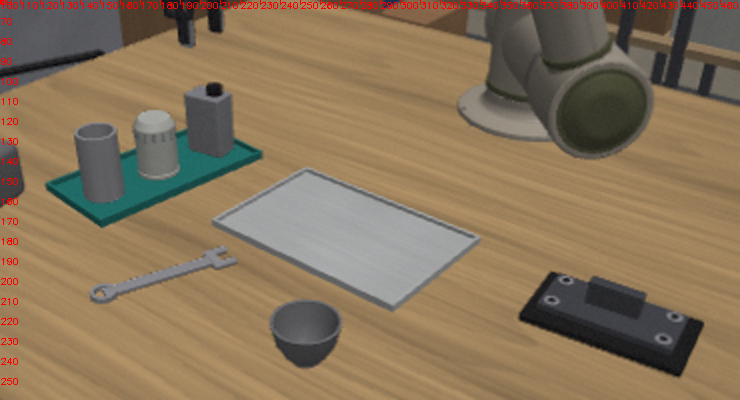

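The cover is centred on the pad within about 1 mm, square and rib up: in the top crop its outline matches the target rectangle. Now the returns, starting with the tin.

{"fn": "apply_moves", "kwargs": {"commands": [{"xyz":[0,-5,3],"twist":[0,0,0],"jaw":0.3},{"xyz":[0,-9,6],"twist":[0,0,0],"jaw":0.3},{"xyz":[2,-10.5,7],"twist":[0,0,0],"jaw":0.3},{"xyz":[6,-10.5,7],"twist":[0,0,0],"jaw":0.3},{"xyz":[13,-10.5,7],"twist":[0,0,0],"jaw":0.3},{"xyz":[21,-10.5,7],"twist":[0,0,0],"jaw":0.3},{"xyz":[29,-10.5,7],"twist":[0,0,0],"jaw":0.3},{"xyz":[36,-10.5,7],"twist":[0,0,0],"jaw":0.3},{"xyz":[40,-10.5,7],"twist":[0,0,0],"jaw":0.3},{"xyz":[40,-10.5,7],"twist":[0,0,0],"jaw":0.3}]}}

```text
t: 40.27
eef_pos: [0.4262, -0.3057, 0.1129]
tool_rot: [[-0.0, 0.991, 0.132], [0.002, 0.132, -0.991], [-1.0, -0.0, -0.002]]
wrist_force: [0.2, 0.7, -0.8]
width: 0.0597
```

```bash
python3 -c "
from ov import *
st();go(426.0,-308.2,41,.132)"
```

```text
t 40.27 q [-8.490e-01  4.320e-01  1.523e+00  1.000e-03  1.188e+00 -9.810e-01] p [ 426.2 -305.7  112.9] F [ 0.2  0.7 -0.8] w 59.7
[[-0.     0.991  0.132]
 [ 0.002  0.132 -0.991]
 [-1.    -0.    -0.002]]
shift [71.9 -0.6  2.6] twist [ 0.0005 -0.0017  0.0002]
```

{"fn": "apply_moves", "kwargs": {"commands": [{"xyz":[4,-0.6,2],"twist":[0,0,0],"jaw":0.3},{"xyz":[12,-0.6,2.5],"twist":[0,0,0],"jaw":0.3},{"xyz":[22,-0.6,2.5],"twist":[0,0,0],"jaw":0.3},{"xyz":[33,-0.6,2.5],"twist":[0,0,0],"jaw":0.3},{"xyz":[44,-0.6,2.5],"twist":[0,0,0],"jaw":0.3},{"xyz":[54,-0.6,2.5],"twist":[0,0,0],"jaw":0.3},{"xyz":[62,-0.6,2.5],"twist":[0,0,0],"jaw":0.3},{"xyz":[68,-0.6,2.5],"twist":[0,0,0],"jaw":0.3},{"xyz":[71,-0.6,2.5],"twist":[0,0,0],"jaw":0.3},{"xyz":[71,-0.6,2.5],"twist":[0,0,0],"jaw":0.3}]}}

```text
t: 41.1
eef_pos: [0.4262, -0.3086, 0.0426]
tool_rot: [[0.0, 0.991, 0.132], [0.001, 0.132, -0.991], [-1.0, 0.001, -0.001]]
wrist_force: [-0.1, -0.3, -0.1]
width: 0.0599
```

{"fn": "apply_moves", "kwargs": {"commands": [{"xyz":[0,0,0],"twist":[0,0,0],"jaw":0.3},{"xyz":[0,0,0],"twist":[0,0,0],"jaw":0.4},{"xyz":[0,0,0],"twist":[0,0,0],"jaw":0.45},{"xyz":[0,0,0],"twist":[0,0,0],"jaw":0.5},{"xyz":[0,0,0],"twist":[0,0,0],"jaw":0.6},{"xyz":[0,0,0],"twist":[0,0,0],"jaw":0.8},{"xyz":[0,0,0],"twist":[0,0,0],"jaw":1},{"xyz":[0,0,0],"twist":[0,0,0],"jaw":1},{"xyz":[0,0,0],"twist":[0,0,0],"jaw":1},{"xyz":[0,0,0],"twist":[0,0,0],"jaw":1}], "squeeze": 50}}

```text
t: 41.93
eef_pos: [0.4266, -0.3089, 0.0436]
tool_rot: [[0.002, 0.991, 0.132], [-0.001, 0.132, -0.991], [-1.0, 0.002, 0.001]]
wrist_force: [0.2, 0.7, 5.3]
width: 0.0394
```

```bash
python3 -c "
from ov import *
st();go(454.1,79.8,120,.132)
c=capture('top');overlay(c,[('tin',(.4259,-.3082,.004),.132),('filter',(.5221,-.3208,.004),0),('sleeve',(.6138,-.3332,.004),0)],345,135,435,265,5,'t16')"
```

```text
t 41.93 q [-8.520e-01  5.260e-01  1.602e+00  1.000e-03  1.012e+00 -9.850e-01] p [ 426.6 -308.9   43.6] F [0.2 0.7 5.3] w 39.4
[[ 0.002  0.991  0.132]
 [-0.001  0.132 -0.991]
 [-1.     0.002  0.001]]
shift [ -76.6   78.8 -381.6] twist [ 0.0006  0.0009 -0.0016]
```

View pics/t16.png

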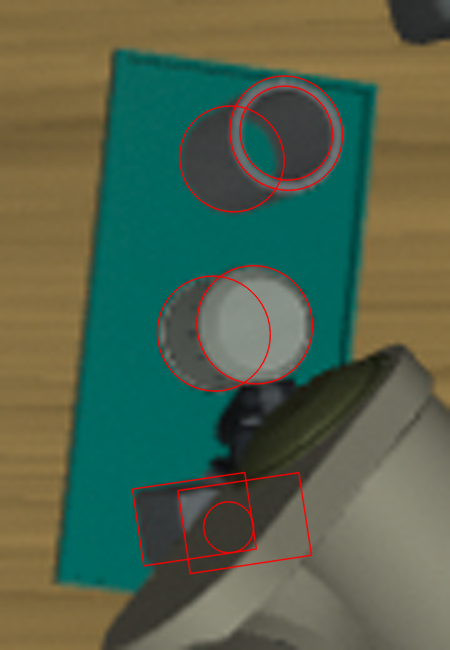

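The overlay matches all three in the tray. Carrying the tin back to its spot.

{"fn": "apply_moves", "kwargs": {"commands": [{"xyz":[-4,0,0],"twist":[0,0,0],"jaw":1},{"xyz":[-12,0,0],"twist":[0,0,0],"jaw":1},{"xyz":[-24,0,0],"twist":[0,0,0],"jaw":1},{"xyz":[-38,1,-5],"twist":[0,0,0],"jaw":1},{"xyz":[-52,4,-17],"twist":[0,0,0],"jaw":1},{"xyz":[-64,8,-38],"twist":[0,0,0],"jaw":1},{"xyz":[-72,14,-68],"twist":[0,0,0],"jaw":1},{"xyz":[-76,21,-102],"twist":[0,0,0],"jaw":1},{"xyz":[-77,28,-136],"twist":[0,0,0],"jaw":1},{"xyz":[-77,35,-170],"twist":[0,0,0],"jaw":1}]}}

```text
t: 42.82
eef_pos: [0.4382, -0.1341, 0.1208]
tool_rot: [[0.002, 0.991, 0.131], [-0.0, 0.131, -0.991], [-1.0, 0.001, 0.0]]
wrist_force: [-0.1, -0.0, -2.4]
width: 0.0397
```

{"fn": "apply_moves", "kwargs": {"commands": [{"xyz":[0,7,-34],"twist":[0,0,0],"jaw":1},{"xyz":[0,14,-68],"twist":[0,0,0],"jaw":1},{"xyz":[0,21,-102],"twist":[0,0,0],"jaw":1},{"xyz":[0,28,-134],"twist":[0,0,0],"jaw":1},{"xyz":[0,34,-163],"twist":[0,0,0],"jaw":1},{"xyz":[0,39,-186],"twist":[0,0,0],"jaw":1},{"xyz":[0,42,-202],"twist":[0,0,0],"jaw":1},{"xyz":[3,43.5,-209],"twist":[0,0,0],"jaw":1},{"xyz":[10,43.5,-211],"twist":[0,0,0],"jaw":1},{"xyz":[20,43.5,-211],"twist":[0,0,0],"jaw":1}]}}

```text
t: 43.65
eef_pos: [0.4539, 0.0792, 0.1001]
tool_rot: [[0.002, 0.991, 0.133], [-0.0, 0.133, -0.991], [-1.0, 0.002, 0.0]]
wrist_force: [-0.8, -0.3, -2.2]
width: 0.0393
```

```bash
python3 -c "
from ov import *
st();go(454.0,79.5,43,.132)"
```

```text
t 43.65 q [-0.085  0.35   1.712 -0.     1.077 -0.218] p [453.9  79.2 100.1] F [-0.8 -0.3 -2.2] w 39.3
[[ 0.002  0.991  0.133]
 [-0.     0.133 -0.991]
 [-1.     0.002  0.   ]]
shift [57.1  0.  -0.3] twist [ 0.0011  0.0005 -0.002 ]
```

{"fn": "apply_moves", "kwargs": {"commands": [{"xyz":[10,0,0],"twist":[0,0,0],"jaw":1},{"xyz":[21,0,0],"twist":[0,0,0],"jaw":1},{"xyz":[31,0,0],"twist":[0,0,0],"jaw":1},{"xyz":[40,0,0],"twist":[0,0,-0.001],"jaw":1},{"xyz":[46,0,0],"twist":[0,0,-0.001],"jaw":1},{"xyz":[50,0,0],"twist":[0,0,-0.001],"jaw":1},{"xyz":[53,0,0],"twist":[0,0,-0.001],"jaw":1},{"xyz":[55,0,0],"twist":[0,0,-0.001],"jaw":1},{"xyz":[56.3,0,0],"twist":[0,0,-0.001],"jaw":1},{"xyz":[56.3,0,0],"twist":[0,0,-0.001],"jaw":1}]}}

```text
t: 44.48
eef_pos: [0.4539, 0.0793, 0.0439]
tool_rot: [[0.0, 0.991, 0.132], [-0.0, 0.132, -0.991], [-1.0, 0.0, 0.0]]
wrist_force: [-0.2, -0.6, -3.4]
width: 0.0393
```

{"fn": "apply_moves", "kwargs": {"commands": [{"xyz":[0.4,0,0],"twist":[0,0,0],"jaw":1},{"xyz":[0.8,0,0],"twist":[0,0,0],"jaw":1},{"xyz":[1,0,0],"twist":[0,0,0],"jaw":1},{"xyz":[1,0,0],"twist":[0,0,0],"jaw":1},{"xyz":[1,0,0],"twist":[0,0,0],"jaw":1},{"xyz":[1,0,0],"twist":[0,0,0],"jaw":1},{"xyz":[1,0,0],"twist":[0,0,0],"jaw":1},{"xyz":[1,0,0],"twist":[0,0,0],"jaw":1},{"xyz":[1,0,0],"twist":[0,0,0],"jaw":1},{"xyz":[1,0,0],"twist":[0,0,0],"jaw":1}]}}

```text
t: 45.32
eef_pos: [0.4541, 0.0794, 0.0436]
tool_rot: [[0.001, 0.991, 0.132], [-0.0, 0.132, -0.991], [-1.0, 0.001, 0.0]]
wrist_force: [-1.3, 0.9, 5.8]
width: 0.0388
```

Contact. Releasing the tin.

{"fn": "apply_moves", "kwargs": {"commands": [{"xyz":[0,0,0],"twist":[0,0,0],"jaw":0.5},{"xyz":[0,0,0],"twist":[0,0,0],"jaw":0.4},{"xyz":[0,0,0],"twist":[0,0,0],"jaw":0.3},{"xyz":[0,0,0],"twist":[0,0,0],"jaw":0.2},{"xyz":[0,0,0],"twist":[0,0,0],"jaw":0.2},{"xyz":[0,0,0],"twist":[0,0,0],"jaw":0.2},{"xyz":[-6,0,0],"twist":[0,0,0],"jaw":0.2},{"xyz":[-20,0,0],"twist":[0,0,0],"jaw":0.2},{"xyz":[-44,0,0],"twist":[0,0,0],"jaw":0.1},{"xyz":[-70,0,0],"twist":[0,0,0],"jaw":0}]}}

```text
t: 46.15
eef_pos: [0.4532, 0.0794, 0.1136]
tool_rot: [[-0.002, 0.991, 0.132], [0.0, 0.132, -0.991], [-1.0, -0.002, -0.0]]
wrist_force: [0.4, -1.1, -0.1]
width: 0.0851
```

```bash
python3 -c "
from ov import *
st();go(522.1,-320.8,135,-.753)"
```

```text
t 46.15 q [-0.085  0.332  1.692 -0.     1.119 -0.217] p [453.2  79.4 113.6] F [ 0.4 -1.1 -0.1] w 85.1
[[-0.002  0.991  0.132]
 [ 0.     0.132 -0.991]
 [-1.    -0.002 -0.   ]]
shift [-21.6  15.4 405.8] twist [8.854e-01 5.000e-04 2.100e-03]
```

{"fn": "apply_moves", "kwargs": {"commands": [{"xyz":[-15,0,6],"twist":[0,0,0],"jaw":0},{"xyz":[-22,1,24],"twist":[0.04,0,0],"jaw":0},{"xyz":[-22,2,52],"twist":[0.11,0,0],"jaw":0},{"xyz":[-22,3,86],"twist":[0.19,0,0],"jaw":0},{"xyz":[-22,5,122],"twist":[0.27,0,0],"jaw":0},{"xyz":[-22,6,158],"twist":[0.35,0,0],"jaw":0},{"xyz":[-22,7,194],"twist":[0.43,0,0],"jaw":0},{"xyz":[-22,9,230],"twist":[0.51,0,0],"jaw":0},{"xyz":[-22,10,266],"twist":[0.59,0,0],"jaw":0},{"xyz":[-22,12,300],"twist":[0.67,0,0],"jaw":0}]}}

```text
t: 46.98
eef_pos: [0.5052, -0.2185, 0.1354]
tool_rot: [[0.0, 0.857, -0.516], [-0.0, -0.516, -0.857], [-1.0, 0.0, 0.0]]
wrist_force: [0.1, 0.6, -0.0]
width: 0.0854
```

```bash
python3 -c "
from ov import *
st();go(522.1,-320.8,120,-.753)"
```

```text
t 46.98 q [-0.623  0.447  1.42  -0.     1.274 -0.081] p [ 505.2 -218.5  135.4] F [ 0.1  0.6 -0. ] w 85.4
[[ 0.     0.857 -0.516]
 [-0.    -0.516 -0.857]
 [-1.     0.     0.   ]]
shift [15.4 67.3 79. ] twist [ 2.11e-01  1.00e-04 -3.00e-04]
```

{"fn": "apply_moves", "kwargs": {"commands": [{"xyz":[0,18,21],"twist":[0.06,0,0],"jaw":0},{"xyz":[0,36,42],"twist":[0.12,0,0],"jaw":0},{"xyz":[0,51,60],"twist":[0.17,0,0],"jaw":0},{"xyz":[2,61,72],"twist":[0.2,0,0],"jaw":0},{"xyz":[6,66,78],"twist":[0.211,0,0],"jaw":0},{"xyz":[10,67.3,79],"twist":[0.211,0,0],"jaw":0},{"xyz":[15,67.3,79],"twist":[0.211,0,0],"jaw":0},{"xyz":[15,67.3,79],"twist":[0.211,0,0],"jaw":0},{"xyz":[15,67.3,79],"twist":[0.211,0,0],"jaw":0},{"xyz":[15,67.3,79],"twist":[0.211,0,0],"jaw":0}]}}

```text
t: 47.82
eef_pos: [0.5228, -0.3179, 0.1202]
tool_rot: [[0.0, 0.734, -0.68], [-0.0, -0.68, -0.734], [-1.0, 0.0, -0.0]]
wrist_force: [0.2, 0.3, -0.2]
width: 0.0854
```

```bash
python3 -c "
from ov import *
st();go(522.1,-320.8,32,-.753)
s=capture('scene');crop(s,100,60,340,220,3,'s17')"
```

```text
t 47.82 q [-0.74   0.562  1.259  0.     1.321  0.008] p [ 522.8 -317.9  120.2] F [ 0.2  0.3 -0.2] w 85.4
[[ 0.     0.734 -0.68 ]
 [-0.    -0.68  -0.734]
 [-1.     0.    -0.   ]]
shift [88.2  1.4  2.6] twist [ 0.0057 -0.     -0.0001]
```

View pics/s17.png

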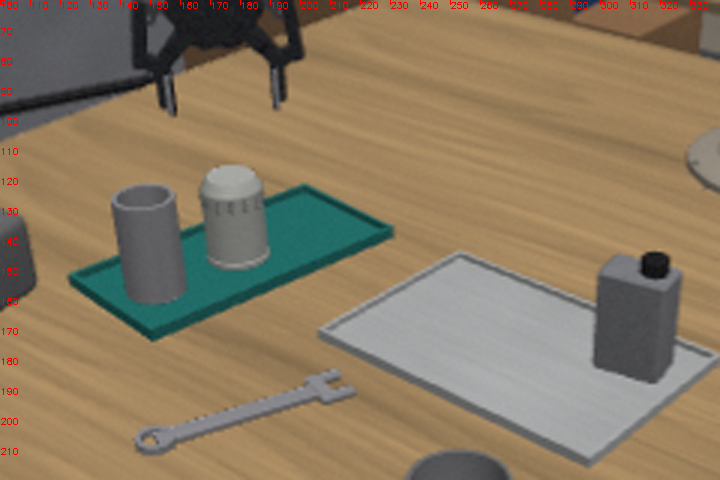

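{"fn": "apply_moves", "kwargs": {"commands": [{"xyz":[5,1.4,2.6],"twist":[0.0057,0,0],"jaw":0},{"xyz":[14,1.4,2.6],"twist":[0.0057,0,0],"jaw":0},{"xyz":[26,1.4,2.6],"twist":[0.0057,0,0],"jaw":0},{"xyz":[39,1.4,2.6],"twist":[0.0057,0,0],"jaw":0},{"xyz":[52,1.4,2.6],"twist":[0.0057,0,0],"jaw":0},{"xyz":[65,1.4,2.6],"twist":[0.0057,0,0],"jaw":0},{"xyz":[76,1.4,2.6],"twist":[0.0057,0,0],"jaw":0},{"xyz":[84,1.4,2.6],"twist":[0.0057,0,0],"jaw":0},{"xyz":[88,1.4,2.6],"twist":[0.0057,0,0],"jaw":0},{"xyz":[88,1.4,2.6],"twist":[0.0057,0,0],"jaw":0}]}}

```text
t: 48.7
eef_pos: [0.5217, -0.3213, 0.031]
tool_rot: [[-0.001, 0.729, -0.685], [0.001, -0.685, -0.729], [-1.0, -0.001, 0.0]]
wrist_force: [0.5, 0.9, 0.0]
width: 0.0853
```

{"fn": "apply_moves", "kwargs": {"commands": [{"xyz":[0,0,0],"twist":[0,0,0],"jaw":0},{"xyz":[0,0,0],"twist":[0,0,0],"jaw":0},{"xyz":[0,0,0],"twist":[0,0,0],"jaw":0.15},{"xyz":[0,0,0],"twist":[0,0,0],"jaw":0.25},{"xyz":[0,0,0],"twist":[0,0,0],"jaw":0.35},{"xyz":[0,0,0],"twist":[0,0,0],"jaw":0.5},{"xyz":[0,0,0],"twist":[0,0,0],"jaw":1},{"xyz":[0,0,0],"twist":[0,0,0],"jaw":1},{"xyz":[0,0,0],"twist":[0,0,0],"jaw":1},{"xyz":[0,0,0],"twist":[0,0,0],"jaw":1}], "squeeze": 50}}

```text
t: 49.53
eef_pos: [0.5222, -0.3217, 0.0327]
tool_rot: [[0.001, 0.729, -0.685], [-0.001, -0.685, -0.729], [-1.0, 0.001, 0.0]]
wrist_force: [-2.0, 0.5, 6.2]
width: 0.0556
```

```bash
python3 -c "
from ov import *
st();go(447.1,-11.8,112,-.753)"
```

```text
t 49.53 q [-0.745  0.66   1.355 -0.     1.125  0.009] p [ 522.2 -321.7   32.7] F [-2.   0.5  6.2] w 55.6
[[ 0.001  0.729 -0.685]
 [-0.001 -0.685 -0.729]
 [-1.     0.001  0.   ]]
shift [ -79.6 -266.8 -174.5] twist [-0.0012  0.     -0.0011]
```

{"fn": "apply_moves", "kwargs": {"commands": [{"xyz":[-4,0,0],"twist":[0,0,0],"jaw":1},{"xyz":[-12,0,0],"twist":[0,0,0],"jaw":1},{"xyz":[-24,0,0],"twist":[0,0,0],"jaw":1},{"xyz":[-38,-4,-3],"twist":[0,0,0],"jaw":1},{"xyz":[-52,-14,-9],"twist":[0,0,0],"jaw":1},{"xyz":[-64,-32,-21],"twist":[0,0,0],"jaw":1},{"xyz":[-72,-58,-38],"twist":[0,0,0],"jaw":1},{"xyz":[-76,-86,-56],"twist":[0,0,0],"jaw":1},{"xyz":[-78,-114,-75],"twist":[0,0,0],"jaw":1},{"xyz":[-78,-142,-93],"twist":[0,0,0],"jaw":1}]}}

```text
t: 50.37
eef_pos: [0.4817, -0.1552, 0.1107]
tool_rot: [[0.001, 0.729, -0.685], [-0.0, -0.685, -0.729], [-1.0, 0.001, -0.0]]
wrist_force: [0.6, 0.4, -3.3]
width: 0.0558
```

{"fn": "apply_moves", "kwargs": {"commands": [{"xyz":[0,-28,-18],"twist":[0,0,0],"jaw":1},{"xyz":[0,-56,-37],"twist":[0,0,0],"jaw":1},{"xyz":[0,-82,-54],"twist":[0,0,0],"jaw":1},{"xyz":[0,-102,-67],"twist":[0,0,0],"jaw":1},{"xyz":[1,-115,-75.5],"twist":[0,0,0],"jaw":1},{"xyz":[4,-122,-80],"twist":[0,0,0],"jaw":1},{"xyz":[10,-124,-81.5],"twist":[0,0,0],"jaw":1},{"xyz":[18,-124,-81.5],"twist":[0,0,0],"jaw":1},{"xyz":[26,-124,-81.5],"twist":[0,0,0],"jaw":1},{"xyz":[30,-124,-81.5],"twist":[0,0,0],"jaw":1}]}}

```text
t: 51.2
eef_pos: [0.4474, -0.013, 0.0784]
tool_rot: [[-0.002, 0.728, -0.685], [0.0, -0.685, -0.728], [-1.0, -0.001, 0.001]]
wrist_force: [0.1, 0.1, -3.3]
width: 0.0558
```

```bash
python3 -c "
from ov import *
st();go(447.3,-12.0,32.5,-.753)"
```

```text
t 51.2 q [-0.295  0.365  1.773 -0.     1.005  0.461] p [447.4 -13.   78.4] F [ 0.1  0.1 -3.3] w 55.8
[[-0.002  0.728 -0.685]
 [ 0.    -0.685 -0.728]
 [-1.    -0.001  0.001]]
shift [45.9 -0.7 -0.7] twist [-0.0023  0.001   0.0015]
```

{"fn": "apply_moves", "kwargs": {"commands": [{"xyz":[7,0,0],"twist":[0,0,0],"jaw":1},{"xyz":[15,0,0],"twist":[0,0,0],"jaw":1},{"xyz":[23,0,0],"twist":[0,0,0],"jaw":1},{"xyz":[30,0,0],"twist":[0,0,0],"jaw":1},{"xyz":[36,0,0],"twist":[0,0,0],"jaw":1},{"xyz":[40,0,0],"twist":[0,0,0],"jaw":1},{"xyz":[43,0,0],"twist":[0,0,0],"jaw":1},{"xyz":[44,0,0],"twist":[0,0,0],"jaw":1},{"xyz":[44,0,0],"twist":[0,0,0],"jaw":1},{"xyz":[44,0,0],"twist":[0,0,0],"jaw":1}]}}

```text
t: 52.03
eef_pos: [0.4477, -0.0123, 0.0361]
tool_rot: [[0.0, 0.729, -0.685], [-0.0, -0.685, -0.729], [-1.0, 0.0, -0.0]]
wrist_force: [-0.1, 0.3, -1.2]
width: 0.0562
```

{"fn": "apply_moves", "kwargs": {"commands": [{"xyz":[1,0,0],"twist":[0,0,0],"jaw":1},{"xyz":[2,0,0],"twist":[0,0,0],"jaw":1},{"xyz":[2.8,0,0],"twist":[0,0,0],"jaw":1},{"xyz":[3.4,0,0],"twist":[0,0,0],"jaw":1},{"xyz":[3.8,0,0],"twist":[0,0,0],"jaw":1},{"xyz":[4,0,0],"twist":[0,0,0],"jaw":1},{"xyz":[4,0,0],"twist":[0,0,0],"jaw":1},{"xyz":[4,0,0],"twist":[0,0,0],"jaw":1},{"xyz":[4,0,0],"twist":[0,0,0],"jaw":1},{"xyz":[4,0,0],"twist":[0,0,0],"jaw":1}]}}

```text
t: 52.87
eef_pos: [0.4476, -0.0123, 0.0326]
tool_rot: [[0.001, 0.729, -0.685], [-0.0, -0.685, -0.729], [-1.0, 0.001, -0.0]]
wrist_force: [-2.2, 1.0, 8.2]
width: 0.0559
```

{"fn": "apply_moves", "kwargs": {"commands": [{"xyz":[0,0,0],"twist":[0,0,0],"jaw":0.3},{"xyz":[0,0,0],"twist":[0,0,0],"jaw":0.2},{"xyz":[0,0,0],"twist":[0,0,0],"jaw":0.1},{"xyz":[0,0,0],"twist":[0,0,0],"jaw":0},{"xyz":[0,0,0],"twist":[0,0,0],"jaw":0},{"xyz":[0,0,0],"twist":[0,0,0],"jaw":0},{"xyz":[-6,0,0],"twist":[0,0,0],"jaw":0},{"xyz":[-20,0,0],"twist":[0,0,0],"jaw":0},{"xyz":[-44,0,0],"twist":[0,0,0],"jaw":0},{"xyz":[-74,0,0],"twist":[0,0,0],"jaw":0}]}}

```text
t: 53.7
eef_pos: [0.4467, -0.012, 0.1062]
tool_rot: [[-0.003, 0.729, -0.685], [0.001, -0.685, -0.729], [-1.0, -0.003, 0.001]]
wrist_force: [0.0, -0.2, 0.3]
width: 0.0851
```

```bash
python3 -c "
from ov import *
st();go(613.8,-333.2,125,-.753)"
```

```text
t 53.7 q [-0.293  0.323  1.736 -0.     1.087  0.461] p [446.7 -12.  106.2] F [ 0.  -0.2  0.3] w 85.1
[[-0.003  0.729 -0.685]
 [ 0.001 -0.685 -0.729]
 [-1.    -0.003  0.001]]
shift [-19.6 341.7 119.7] twist [-0.0012  0.0015  0.0028]
```

{"fn": "apply_moves", "kwargs": {"commands": [{"xyz":[-14,4,1],"twist":[0,0,0],"jaw":0},{"xyz":[-20,20,7],"twist":[0,0,0.002],"jaw":0},{"xyz":[-20,48,17],"twist":[0,0,0.002],"jaw":0},{"xyz":[-20,82,29],"twist":[0,0,0.002],"jaw":0},{"xyz":[-20,118,41],"twist":[0,0,0.002],"jaw":0},{"xyz":[-20,154,54],"twist":[0,0,0.002],"jaw":0},{"xyz":[-20,190,66],"twist":[0,0,0.002],"jaw":0},{"xyz":[-20,226,79],"twist":[0,0,0.002],"jaw":0},{"xyz":[-20,258,90],"twist":[0,0,0.002],"jaw":0},{"xyz":[-20,286,100],"twist":[0,0,0.002],"jaw":0}]}}

```text
t: 54.53
eef_pos: [0.5881, -0.2831, 0.1261]
tool_rot: [[0.002, 0.728, -0.685], [-0.002, -0.685, -0.728], [-1.0, 0.002, 0.0]]
wrist_force: [0.1, 0.7, 0.7]
width: 0.0853
```

```bash
python3 -c "
from ov import *
st();go(613.8,-333.2,110,-.753)"
```

```text
t 54.53 q [-0.63   0.624  1.121 -0.     1.395  0.126] p [ 588.1 -283.1  126.1] F [0.1 0.7 0.7] w 85.3
[[ 0.002  0.728 -0.685]
 [-0.002 -0.685 -0.728]
 [-1.     0.002  0.   ]]
shift [16.2 53.  18.8] twist [-0.0021  0.0001 -0.0022]
```

{"fn": "apply_moves", "kwargs": {"commands": [{"xyz":[0,20,7],"twist":[0,0,-0.002],"jaw":0},{"xyz":[0,36,13],"twist":[0,0,-0.002],"jaw":0},{"xyz":[0,47,17],"twist":[0,0,-0.002],"jaw":0},{"xyz":[0,52,18.5],"twist":[0,0,-0.002],"jaw":0},{"xyz":[4,53,18.8],"twist":[0,0,-0.002],"jaw":0},{"xyz":[10,53,18.8],"twist":[0,0,-0.002],"jaw":0},{"xyz":[15,53,18.8],"twist":[0,0,-0.002],"jaw":0},{"xyz":[15,53,18.8],"twist":[0,0,-0.002],"jaw":0},{"xyz":[15,53,18.8],"twist":[0,0,-0.002],"jaw":0},{"xyz":[15,53,18.8],"twist":[0,0,-0.002],"jaw":0}]}}

```text
t: 55.37
eef_pos: [0.6134, -0.3306, 0.1113]
tool_rot: [[0.0, 0.729, -0.684], [-0.0, -0.684, -0.729], [-1.0, 0.0, -0.0]]
wrist_force: [0.3, -0.4, -0.1]
width: 0.0855
```

```bash
python3 -c "
from ov import *
st();go(613.8,-333.2,38,-.753)"
```

```text
t 55.37 q [-0.664  0.714  0.984  0.     1.444  0.09 ] p [ 613.4 -330.6  111.3] F [ 0.3 -0.4 -0.1] w 85.5
[[ 0.     0.729 -0.684]
 [-0.    -0.684 -0.729]
 [-1.     0.    -0.   ]]
shift [73.3  2.1  1.6] twist [-0.0008 -0.     -0.0002]
```

{"fn": "apply_moves", "kwargs": {"commands": [{"xyz":[4,2,1.5],"twist":[0,0,0],"jaw":0},{"xyz":[12,2,1.5],"twist":[0,0,0],"jaw":0},{"xyz":[22,2,1.5],"twist":[0,0,0],"jaw":0},{"xyz":[33,2,1.5],"twist":[0,0,0],"jaw":0},{"xyz":[44,2,1.5],"twist":[0,0,0],"jaw":0},{"xyz":[54,2,1.5],"twist":[0,0,0],"jaw":0},{"xyz":[63,2,1.5],"twist":[0,0,0],"jaw":0},{"xyz":[69,2,1.5],"twist":[0,0,0],"jaw":0},{"xyz":[72,2,1.5],"twist":[0,0,0],"jaw":0},{"xyz":[72,2,1.5],"twist":[0,0,0],"jaw":0}]}}

```text
t: 56.2
eef_pos: [0.6136, -0.3333, 0.0382]
tool_rot: [[-0.001, 0.729, -0.685], [0.001, -0.685, -0.729], [-1.0, -0.001, 0.0]]
wrist_force: [-0.3, -0.4, 0.0]
width: 0.0857
```

{"fn": "apply_moves", "kwargs": {"commands": [{"xyz":[0,0,0],"twist":[0,0,0],"jaw":0},{"xyz":[0,0,0],"twist":[0,0,0],"jaw":0},{"xyz":[0,0,0],"twist":[0,0,0],"jaw":0.15},{"xyz":[0,0,0],"twist":[0,0,0],"jaw":0.25},{"xyz":[0,0,0],"twist":[0,0,0],"jaw":0.35},{"xyz":[0,0,0],"twist":[0,0,0],"jaw":0.5},{"xyz":[0,0,0],"twist":[0,0,0],"jaw":1},{"xyz":[0,0,0],"twist":[0,0,0],"jaw":1},{"xyz":[0,0,0],"twist":[0,0,0],"jaw":1},{"xyz":[0,0,0],"twist":[0,0,0],"jaw":1}], "squeeze": 50}}

```text
t: 57.03
eef_pos: [0.6139, -0.3336, 0.0398]
tool_rot: [[0.001, 0.729, -0.685], [-0.001, -0.685, -0.729], [-1.0, 0.001, -0.0]]
wrist_force: [-0.9, 1.0, 5.9]
width: 0.0554
```

```bash
python3 -c "
from ov import *
st();go(445.0,-101.4,115,-.753)"
```

```text
t 57.03 q [-0.667  0.782  1.062 -0.     1.297  0.088] p [ 613.9 -333.6   39.8] F [-0.9  1.   5.9] w 55.4
[[ 0.001  0.729 -0.685]
 [-0.001 -0.685 -0.729]
 [-1.     0.001 -0.   ]]
shift [ -75.5 -282.   -53.6] twist [-0.0012 -0.     -0.0009]
```

{"fn": "apply_moves", "kwargs": {"commands": [{"xyz":[-4,0,0],"twist":[0,0,0],"jaw":1},{"xyz":[-12,0,0],"twist":[0,0,0],"jaw":1},{"xyz":[-24,0,0],"twist":[0,0,0],"jaw":1},{"xyz":[-38,-4,-1],"twist":[0,0,0],"jaw":1},{"xyz":[-52,-14,-3],"twist":[0,0,0],"jaw":1},{"xyz":[-64,-32,-6],"twist":[0,0,0],"jaw":1},{"xyz":[-72,-58,-11],"twist":[0,0,0],"jaw":1},{"xyz":[-75,-88,-17],"twist":[0,0,0],"jaw":1},{"xyz":[-76,-118,-22],"twist":[0,0,0],"jaw":1},{"xyz":[-76,-148,-28],"twist":[0,0,0],"jaw":1}]}}

```text
t: 57.87
eef_pos: [0.5242, -0.2107, 0.1167]
tool_rot: [[0.002, 0.729, -0.685], [-0.001, -0.685, -0.729], [-1.0, 0.002, -0.0]]
wrist_force: [0.6, 0.8, -3.7]
width: 0.0551
```

{"fn": "apply_moves", "kwargs": {"commands": [{"xyz":[0,-30,-6],"twist":[0,0,0],"jaw":1},{"xyz":[0,-60,-11.5],"twist":[0,0,0],"jaw":1},{"xyz":[0,-88,-17],"twist":[0,0,0],"jaw":1},{"xyz":[0,-110,-21],"twist":[0,0,0],"jaw":1},{"xyz":[1,-125,-24],"twist":[0,0,0],"jaw":1},{"xyz":[4,-132,-25.5],"twist":[0,0,0],"jaw":1},{"xyz":[10,-134,-25.6],"twist":[0,0,0],"jaw":1},{"xyz":[18,-134,-25.6],"twist":[0,0,0],"jaw":1},{"xyz":[26,-134,-25.6],"twist":[0,0,0],"jaw":1},{"xyz":[30,-134,-25.6],"twist":[0,0,0],"jaw":1}]}}

```text
t: 58.7
eef_pos: [0.445, -0.1019, 0.0836]
tool_rot: [[-0.001, 0.728, -0.685], [0.001, -0.685, -0.728], [-1.0, -0.001, 0.0]]
wrist_force: [0.4, 0.4, -4.8]
width: 0.0552
```

```bash
python3 -c "
from ov import *
st();go(445.0,-101.4,39.5,-.753)"
```

```text
t 58.7 q [-0.485  0.37   1.743 -0.     1.03   0.27 ] p [ 445.  -101.9   83.6] F [ 0.4  0.4 -4.8] w 55.2
[[-0.001  0.728 -0.685]
 [ 0.001 -0.685 -0.728]
 [-1.    -0.001  0.   ]]
shift [44.1 -0.3 -0.3] twist [-0.0019  0.0005  0.0013]
```

{"fn": "apply_moves", "kwargs": {"commands": [{"xyz":[7,0,0],"twist":[0,0,0],"jaw":1},{"xyz":[15,0,0],"twist":[0,0,0],"jaw":1},{"xyz":[23,0,0],"twist":[0,0,0],"jaw":1},{"xyz":[30,0,0],"twist":[0,0,0],"jaw":1},{"xyz":[36,0,0],"twist":[0,0,0],"jaw":1},{"xyz":[40,0,0],"twist":[0,0,0],"jaw":1},{"xyz":[42,0,0],"twist":[0,0,0],"jaw":1},{"xyz":[43,0,0],"twist":[0,0,0],"jaw":1},{"xyz":[43,0,0],"twist":[0,0,0],"jaw":1},{"xyz":[43,0,0],"twist":[0,0,0],"jaw":1}]}}

```text
t: 59.53
eef_pos: [0.4451, -0.1014, 0.0423]
tool_rot: [[0.001, 0.729, -0.685], [-0.0, -0.685, -0.729], [-1.0, 0.001, -0.0]]
wrist_force: [0.3, 0.2, -4.1]
width: 0.0555
```

{"fn": "apply_moves", "kwargs": {"commands": [{"xyz":[0.8,0,0],"twist":[0,0,0],"jaw":1},{"xyz":[1.6,0,0],"twist":[0,0,0],"jaw":1},{"xyz":[2.2,0,0],"twist":[0,0,0],"jaw":1},{"xyz":[2.8,0,0],"twist":[0,0,0],"jaw":1},{"xyz":[3.2,0,0],"twist":[0,0,0],"jaw":1},{"xyz":[3.2,0,0],"twist":[0,0,0],"jaw":1},{"xyz":[3.2,0,0],"twist":[0,0,0],"jaw":1},{"xyz":[3.2,0,0],"twist":[0,0,0],"jaw":1},{"xyz":[3.2,0,0],"twist":[0,0,0],"jaw":1},{"xyz":[3.2,0,0],"twist":[0,0,0],"jaw":1}]}}

```text
t: 60.37
eef_pos: [0.445, -0.1013, 0.0397]
tool_rot: [[0.001, 0.729, -0.685], [-0.001, -0.685, -0.729], [-1.0, 0.001, -0.0]]
wrist_force: [-3.3, 2.3, 8.2]
width: 0.0549
```

Contact. Releasing and withdrawing straight up, then back out of the view.

{"fn": "apply_moves", "kwargs": {"commands": [{"xyz":[0,0,0],"twist":[0,0,0],"jaw":0.3},{"xyz":[0,0,0],"twist":[0,0,0],"jaw":0.2},{"xyz":[0,0,0],"twist":[0,0,0],"jaw":0.1},{"xyz":[0,0,0],"twist":[0,0,0],"jaw":0},{"xyz":[0,0,0],"twist":[0,0,0],"jaw":0},{"xyz":[0,0,0],"twist":[0,0,0],"jaw":0},{"xyz":[-6,0,0],"twist":[0,0,0],"jaw":0},{"xyz":[-20,0,0],"twist":[0,0,0],"jaw":0},{"xyz":[-44,0,0],"twist":[0,0,0],"jaw":0},{"xyz":[-74,0,0],"twist":[0,0,0],"jaw":0}]}}

```text
t: 61.2
eef_pos: [0.4441, -0.1009, 0.1131]
tool_rot: [[-0.003, 0.729, -0.685], [0.001, -0.685, -0.729], [-1.0, -0.003, 0.001]]
wrist_force: [0.3, -0.2, -0.6]
width: 0.0855
```

{"fn": "apply_moves", "kwargs": {"commands": [{"xyz":[-25,0,0],"twist":[0,0,0],"jaw":0},{"xyz":[-45,10,8],"twist":[0,0,0],"jaw":0},{"xyz":[-60,30,24],"twist":[0,0,0],"jaw":0},{"xyz":[-65,55,45],"twist":[0,0,0],"jaw":0},{"xyz":[-65,80,68],"twist":[0,0,0],"jaw":0},{"xyz":[-65,105,92],"twist":[0,0,0],"jaw":0},{"xyz":[-65,130,116],"twist":[0,0,0],"jaw":0},{"xyz":[-65,150,138],"twist":[0,0,0],"jaw":0},{"xyz":[-65,160,150],"twist":[0,0,0],"jaw":0},{"xyz":[-65,160,150],"twist":[0,0,0],"jaw":0}]}}

```text
t: 62.03
eef_pos: [0.4583, -0.3228, 0.1776]
tool_rot: [[-0.0, 0.727, -0.687], [-0.0, -0.687, -0.727], [-1.0, 0.0, 0.0]]
wrist_force: [-0.5, 1.0, 0.2]
width: 0.0852
```

```bash
python3 - <<'E'
from ov import *; import pickle
st()
c=capture("top"); s=capture("scene")
c0,s0=pickle.load(open("c0.pkl","rb"))
crop(c,205,165,335,260,6,"tf")
crop(s,200,110,350,220,5,"sf")
a=c0["pixels"][165:260,205:335,::-1];b=c["pixels"][165:260,205:335,::-1]
cv2.imwrite("pics/dif.png",cv2.resize(cv2.absdiff(a,b)*2,None,fx=6,fy=6))
crop(s,100,60,470,260,2,'sw')
E
```

```text
t 62.03 q [-0.825  0.425  1.325 -0.     1.391 -0.067] p [ 458.3 -322.8  177.6] F [-0.5  1.   0.2] w 85.2
[[-0.     0.727 -0.687]
 [-0.    -0.687 -0.727]
 [-1.     0.     0.   ]]
```

View pics/dif.png

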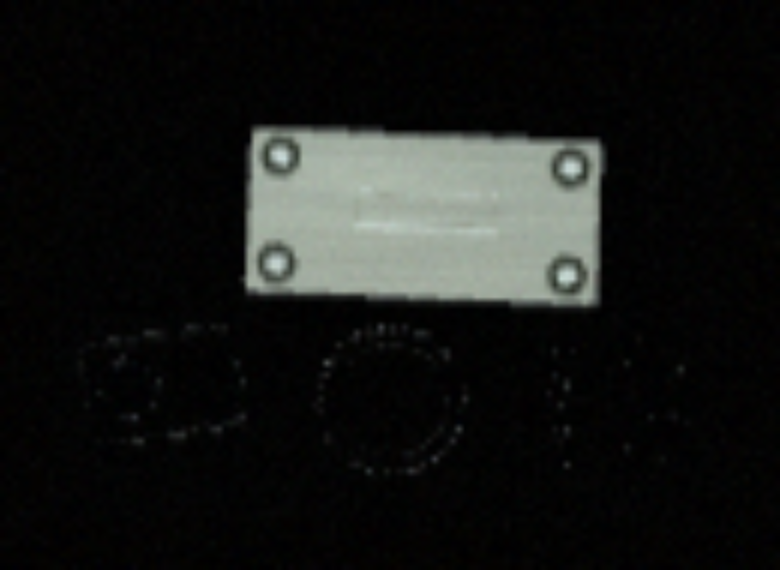

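View pics/tf.png

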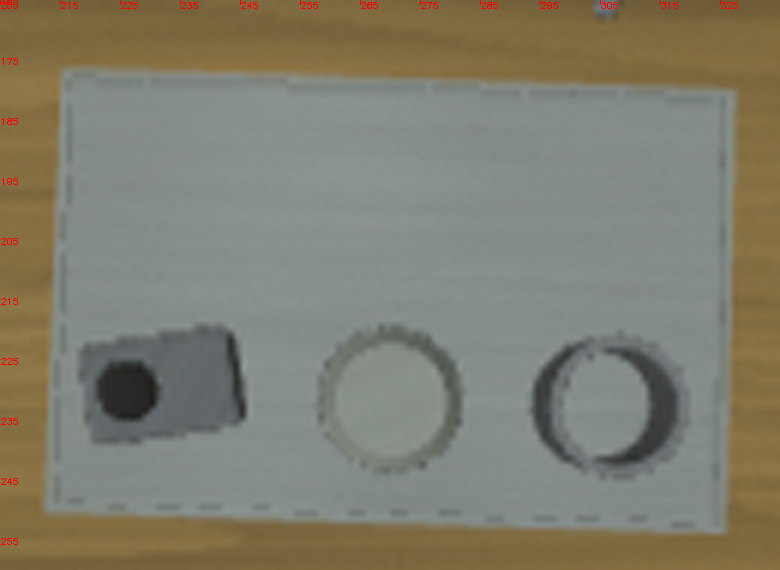

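View pics/sw.png

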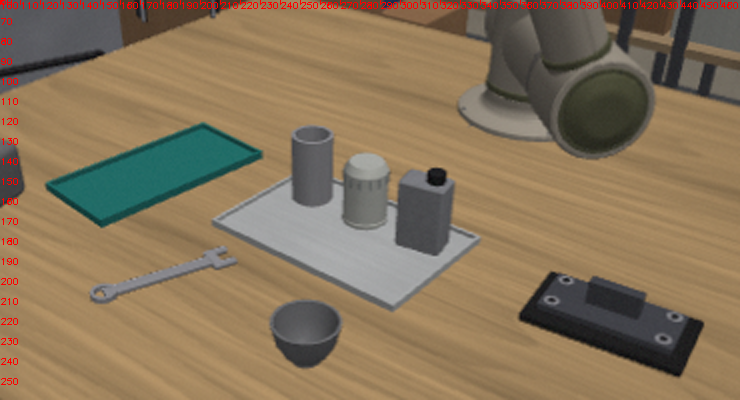

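The difference image against the start shows only faint outlines at the tin (160,385), filter (391,400) and sleeve (615,405). They are back on their spots well within a pixel or so, and upright. The cover is on the pad, and the tray is empty. The bowl and wrench have not moved.

```bash
python3 -c "
from bench import *
print(hand_in())"
```

```text
the job is handed in; nothing more can be done
None
```

The job is done as asked and handed in at about 62 s of the 144 s allowed.

- **Order:** I stood the sleeve, filter and tin upright on the tray. Then I tilted the cover about 17°, rested its near long edge on the pad (Fz went from −6 N to +4 N) and pivoted it down flat before releasing it. Only after that did the tin, filter and sleeve go back into the pan.
- **Cover:** it lies rib up with its long sides along the pad's. The top view taken after I let go of it shows it centred on the target outline within about 1 mm. The final scene picture shows it still in place.
- **Three parts:** compared with the first picture, the final top view shows only sub-pixel edge differences, so each is back on its spot to about 1 mm and upright.
- **Bystanders:** in the final scene picture the bowl and the wrench look as they did at the start, and the tray is empty.
- **Forces:** the largest wrist-force reading I saw was about 26 N, when the tin touched down in the tray. Forces are only reported at the end of each move, so a brief peak could have been missed.

**What disagreed:**
- The fingertips appeared about 20 mm higher than the stated tool point. My first grip on the cover caught only the top of its rib, so after lifting it about 26 mm I set it back in place and gripped again lower.
- The measured finger opening read a little small when gripping: 11.5 mm on the 14 mm rib, and about 55 mm on the 58 mm filter.
- The scene camera was offset about 1 pixel from the top camera, so I measured positions with the top camera.

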